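# Draw the retaining ring off a turntable shaft with a hooked pick

## Task

The toothed pulley on the antenna turntable has to come off, so take the hooked pick from its rest and use it to draw the sprung retaining ring sideways out of its shaft groove, gently enough not to mark the shaft, pulley or ring. Leave the ring lying flat on the pulley's face, clear of the shaft, and lay the pick back in its rest. Keep the gripper itself off the ring, and leave the things on the bench where they are.

Things in the scene. Friction and masses are not known exactly. Their poses are not given: they have to be found in the camera images.
- shaft_end (a point): middle of the top end of a fixed upright steel shaft, 24 mm in diameter, on an aluminium drive box (200 x 180 x 60 mm, fixed; x and y are the box's, z up). It stands 12 mm above the flat face (radius 55 mm) of a toothed pulley with a 2 mm high flange of outer radius 58 mm. The 19 mm groove goes from the face to 3.3 mm above it. Nothing else on the box reaches the pulley's face height
- ring_center (a point): steel horseshoe ring, outer diameter 40.6 mm, 2.5 mm thick, flat on the pulley's face, prongs in the groove. Point: on its axis (first the shaft's), half-way up. z up, +x through its open mouth, closed back at -x. Drawn along its own -x its prongs spread (some 8 to 14 N), snap past the shaft after some 6 mm, then it slides freely; clear of the shaft after 19 mm. It turns easily on the shaft
- ring_window (a point): middle of the removal window in the ring's back, level with the ring's top face, 14 mm from its axis on its -x side. The window is the gap between the shaft's side (12 mm from the axis) and the inner edge of the back rim (16 mm): 4 mm along x, free for 7 mm to either side along y. The rim is 4 mm wide. The pulley's face lies 2.5 mm below this point. Axes as the ring's
- pick_grip (a point): hooked pick, 70 g: centre of its grey handle, a bar 80 mm long (x), 14 mm wide (y), 20 mm high (z). x along the handle to the hook, z up. A steel wire clamped in a collet leaves its +x end and slopes down to the hook, a blade hanging 22 mm down, 2.4 mm thick along x, 4 mm wide. Its flat lower end is 36 mm in -z and 71 to 81 mm in +x from here: the wire is clamped farther in or out each time
- rest_seat (a point): where the handle's centre belongs in the rest, 52 mm above the bench: a fixed dark steel stand, base 100 x 60 x 8 mm, posts 30 mm before and behind this point along x (52 mm free between them), each with a notch, its floor 42 mm above the bench, sides sloping from 16 mm apart to 32 mm at the top (57 mm). The handle lies along x, hook to +x, first up to 4 mm off along x
- parts_dish: bystander: open steel dish of 96 mm diameter, 22 mm high, fixed to the bench; origin at the centre of its underside
- screwdriver: bystander: loose screwdriver with a black handle, 180 mm long, lying along its x; origin under its middle
- solder_reel: bystander: loose reel of 54 mm diameter, 40 mm high, standing on end; origin at the centre of its underside
Things that resemble listed ones, but are neither listed nor needed, are in the scene too. Of the things like the part that bears pick_grip, leave any that is blue, pink or turquoise; of the rest the larger one is meant.

How it is judged (in metres and radians):
On the way, in this order (a step that is already met when the one before it is completed fails the run):
1. the pick has been lifted out of its rest (height (world z) of pick_grip above 0.08 m and horizontal distance between ring_center and shaft_end below 0.002 m), for 0.1 s.
2. the hook draws the ring out of its seat in the groove (horizontal distance between ring_center and shaft_end above 0.003 m and contact force between pick and ring above 2 N), for 0.02 s.
At the end, for the whole second after the job is handed in: The ring lies flat (within 0.1 rad) and still on the pulley's face, its axis 19 to 45 mm from the shaft's axis; the pick lies still in the notches of its rest, its centre within 15 mm of the seat along the bench and 4 mm in height, along the rest within 0.15 rad (horizontal distance between ring_center and shaft_end between 0.019 and 0.045 m and z of ring_center in the frame of shaft_end between -0.014 and -0.008 m and angle between ring_center's own z axis and vertical below 0.1 rad and linear speed of each of ring, pick below 0.01 m/s and horizontal distance between pick_grip and rest_seat below 0.015 m and z of pick_grip in the frame of rest_seat between -0.004 and 0.004 m and angle between the x axis of pick_grip and the x axis of rest_seat, either way round below 0.15 rad); the robot touches nothing.
It fails at once if the pick is pressed on the shaft, pulley or box with more than 20 N (contact force between pick and positioner above 20 N).
It fails at once if the pick bears on the ring with more than 25 N (contact force between pick and ring above 25 N).
It fails at once if the gripper touches the ring (contact force between the fingers and ring above 0.5 N).
It fails at once if the screwdriver or the reel is shifted by more than 20 mm (distance of any of screwdriver, solder_reel from where it was at the start of the episode above 0.02 m).
It fails at once if the arm strikes the parts dish (contact force between the arm and parts_dish above 15 N).
It also fails if it takes over 58 s, if anything falls off the work surface, if the arm or the gripper's body presses on something with over 40 N, if the wrist force passes 120 N, or if a joint passes its speed limit or range.

## Robot

A 6-joint arm with a two-finger parallel gripper is mounted at the origin on the work surface. World frame = base frame: x ahead of the robot, y to its left, z up, the work surface at z = 0. Lengths are in mm, angles in rad, forces in N, time in s.
With the tool pointing down it reaches from about 350 to 775 mm from the base axis. Payload 7.3 kg.
Tool frame: the origin (TCP) lies on the centre line of the jaws, within the pads' length; the fingertips stand 22 mm ahead of it and the grasp point (between the pads) lies 3 mm ahead of it; x points along the fingers, z is the direction in which the jaws open and shut, and the axes are right-handed (so a half turn about x gives the same grasp; the last joint's range is limited). The gripper opens to 92 mm and grips with 3 to 60 N. Pads are 19 mm wide; open, the fingers measure 130 mm over their backs; the gripper's body (75 mm by 190 mm) begins 47 mm behind the grasp point.
Start: joints at [-1.328, 0.342, 1.524, -0, 1.275, -0.146], TCP at [199.04, -485.829, 208.841] pointing down, gripper open.
Joint ranges: [-2.53, 2.53], [-0.77, 2.02], [0.04, 2.7], [-1, 4.14], [0.28, 2.66], [-3.11, 3.11]. Speed limits (rad/s): [2.57, 2.57, 3.14, 3.14, 3.14, 3.14].

## Interface

Orientations are given as [roll, pitch, yaw] about the fixed x, y, z axes, in that order (R = Rz(yaw) Ry(pitch) Rx(roll)).
In Python, from plant import readout, imaging, bot gives the robot as it stands.
- The arm moves only by the tool arm_command, never from a script. Its argument "plan" is a list of rows, each an object of numbers: "tx", "ty", "tz": the shift along the tool's x, y, z in cm; "wx", "wy", "wz": the turn, a rotation vector about the tool's x, y, z in rad; "jaw": the opening, from -1 (shut) to 1 (fully open). In form: [{"tx": .., "ty": .., "tz": .., "wx": .., "wy": .., "wz": .., "jaw": ..}, ...]. A call has 1 to 20 rows; each row shifts and turns the commanded pose from where the row before left it, along the tool's axes as they then stand; what a row does not reach is not made up. A row lasts 1/10 s, in which the tool goes at most 50 mm and 8.59 degrees, less where a joint would pass 70% of its speed; a pose out of reach is approached as far as the arm can. A call with a gripper value outside its range is refused whole. The fingers move at their own pace and stop on an object; the grip force is fixed at half the most. Time passes only in rows, so rows that do not move let the fingers close. It gives the time, the measured TCP pose, the force and the opening at its end, in the units of the state.
- readout.get_obs(): the state, without advancing time (a new reading comes with each control period).
- imaging.capture(name): name is "scene" or "top" or "wrist"; returns the picture (400x640x3 uint8, blue, green, red); there is no depth.
- imaging.get_calibration(name): a dict with "fx", "fy", "cx", "cy" (pixels), "position" and "rotation" of the camera in the world; the wrist camera has in their place "mount" (4x4, takes a point from camera to tool coordinates, whose origin is the TCP and whose axes are the tool frame's). Camera axes: x right, y up, looking along -z (the intrinsics and any distortion apply to the point x, -y, -z); pixel columns grow to the right and rows downward; lengths in mm; the calibration is good to about 2 mm. A picture is of the moment at which its call begins: read the wrist's pose just before it. get_calibration takes no time and is no camera call.
- bot.close_job(): hands the job in, once; it reports no verdict.
The state is a dict: "time": time; "joint_positions": joint angles; "dq": joint speeds; "tau": joint torques, N m; "tool_pos": TCP position; "tcp_rot": TCP orientation; "contact_force": force on the tool from outside, world axes, zero at the start; "moment": the same for the moment, N m; "grip_width": finger opening in mm.
Only numpy, scipy, OpenCV 4.12 (cv2) and the standard library are available. Lean on these libraries where they do the work, as an engineer would, in place of code of your own. Each camera call takes 0.05 s, during which the arm holds its last target.

## Working session

There is one attempt and no reset: what is moved stays moved. The work goes in short steps, Python scripts to look and compute and a tool call to move; the robot and the scene stay as the last step left them, time stands still between calls to the robot, and variables do not carry over. Pictures are saved under pics/ and viewed, and the job is handed in when it is done.

Besides the shell and the picture viewer there is one more tool, called after "Request:" as a command line: name --argument value ..., lists and objects as JSON in quotes. arm_command: Moves the arm, as the interface text tells. Its arguments: {"type":"object","properties":{"plan":{"type":"array"}},"required":["plan"]}

```bash
ls; mkdir -p pics
cat > h.py <<'E'
import numpy as np, cv2, json
from plant import readout, imaging, bot
E
python3 - <<'E'
from h import *
o=readout.get_obs(); print(o)
for n in ["scene","top","wrist"]:
    print(n,imaging.get_calibration(n))
    im=imaging.capture(n); cv2.imwrite(f"pics/{n}0.png",im)
E
```

```text
pics
{'time': 0.0, 'joint_positions': array([-1.32800699e+00,  3.42765424e-01,  1.52499052e+00, -2.10986444e-05,
        1.27539492e+00, -1.45990834e-01]), 'dq': array([ 0.000766  ,  0.00063695,  0.00115343,  0.00014369, -0.00035876,
       -0.00045909]), 'tau': array([-4.34289575e-05, -4.31241953e+01, -2.44223785e+01,  7.17279408e-02,
        5.58560807e-02, -1.12751393e-04]), 'tool_pos': array([ 198.92250998, -485.39826173,  208.13206803]), 'tcp_rot': array([3.00854877, 1.56923799, 1.82653878]), 'contact_force': array([ 0.38814957, -0.73815197,  1.252422  ]), 'moment': array([ 0.00937053, -0.00033071,  0.01720886]), 'grip_width': 91.89665043601019}
scene {'fx': 432.3007773183218, 'fy': 432.3007773183218, 'cx': 322.41302308977475, 'cy': 201.81407667680176, 'position': array([1142.45062874, -492.26797851,  899.42015877]), 'rotation': array([ 0.81196302, -0.01217549,  0.95158146])}
top {'fx': 393.1249642060019, 'fy': 393.1249642060019, 'cx': 321.5442118792409, 'cy': 201.45796585331217, 'position': array([ 371.15645939,  -20.42495992, 1240.25196637]), 'rotation': array([ 0.09819215, -0.00597181, -1.56487703])}
wrist {'fx': 337.02609241360625, 'fy': 337.02609241360625, 'cx': 322.3159677818861, 'cy': 205.74996774505217, 'mount': array([[ 7.63566690e-04,  2.84591361e-01, -9.58648619e-01,
        -1.76224673e+02],
       [ 6.60946106e-05,  9.58648882e-01,  2.84591492e-01,
         7.70437618e+01],
       [ 9.99999706e-01, -2.80666091e-04,  7.13182398e-04,
         7.31616709e-01],
       [ 0.00000000e+00,  0.00000000e+00,  0.00000000e+00,
         1.00000000e+00]])}
```

View pics/scene0.png

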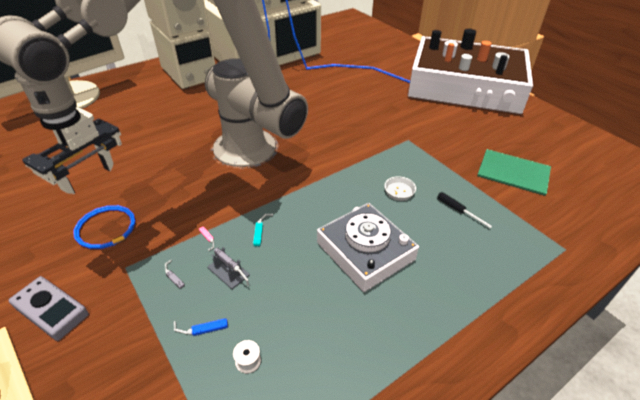

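View pics/top0.png

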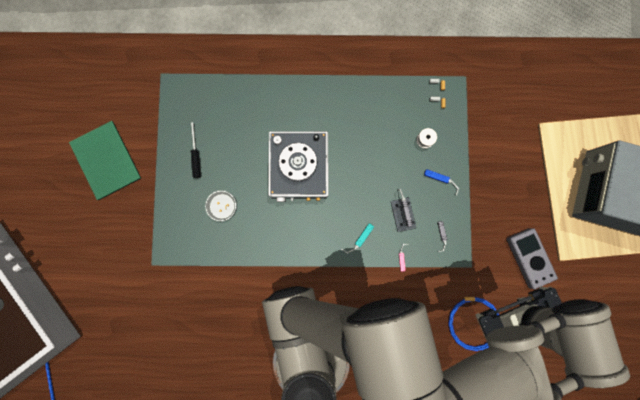

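View pics/wrist0.png

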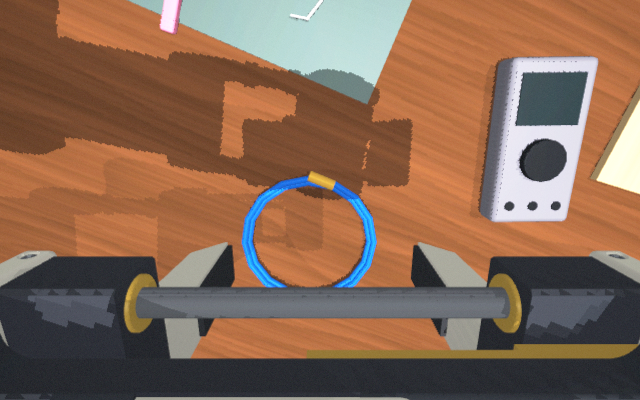

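```bash
cat > h.py <<'E'
import numpy as np, cv2, json
from scipy.spatial.transform import Rotation as Rn
from scipy.optimize import least_squares
from plant import readout, imaging, bot
def toolT(o=None):
    o=o or readout.get_obs()
    T=np.eye(4);T[:3,:3]=Rn.from_euler('xyz',o['tcp_rot']).as_matrix();T[:3,3]=o['tool_pos'];return T
def cam(n,T=None):
    c=imaging.get_calibration(n)
    if n=='wrist': M=T@np.array(c['mount'])
    else:
        M=np.eye(4);M[:3,:3]=Rn.from_euler('xyz',c['rotation']).as_matrix();M[:3,3]=c['position']
    return (c['fx'],c['fy'],c['cx'],c['cy'],M)
def ray(c,u,v):
    d=np.array([(u-c[2])/c[0],-(v-c[3])/c[1],-1.]);d=c[4][:3,:3]@d
    return c[4][:3,3],d/np.linalg.norm(d)
def onz(c,u,v,z):
    p,d=ray(c,u,v);return p+d*(z-p[2])/d[2]
def proj(c,P):
    q=np.linalg.inv(c[4])@np.append(P,1);return np.array([c[2]+c[0]*q[0]/-q[2],c[3]-c[1]*q[1]/-q[2]])
def tri(obs):
    A=np.zeros((3,3));b=np.zeros(3)
    for c,u,v in obs:
        p,d=ray(c,u,v);Q=np.eye(3)-np.outer(d,d);A+=Q;b+=Q@p
    X=np.linalg.solve(A,b);return X,[np.round(proj(c,X)-[u,v],1) for c,u,v in obs]
def crop(im,x0,y0,x1,y1,s,name):
    cv2.imwrite('pics/'+name+'.png',cv2.resize(im[y0:y1,x0:x1],None,fx=s,fy=s,interpolation=cv2.INTER_CUBIC))
E
python3 - <<'E'
from h import *
t=cv2.imread('pics/top0.png');s=cv2.imread('pics/scene0.png')
crop(t,260,120,340,205,6,'ct_box');crop(t,370,160,470,260,6,'ct_rest')
crop(s,310,190,430,290,6,'cs_box');crop(s,150,215,270,315,6,'cs_rest')
E
```

```text
(no output)
```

View pics/ct_rest.png

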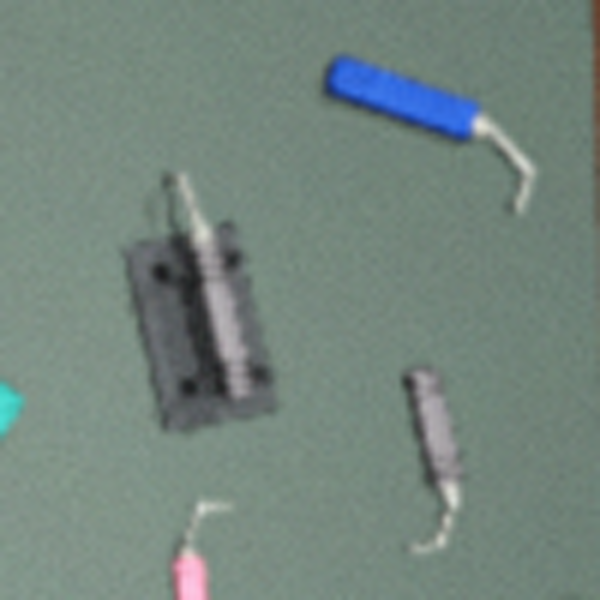

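View pics/cs_rest.png

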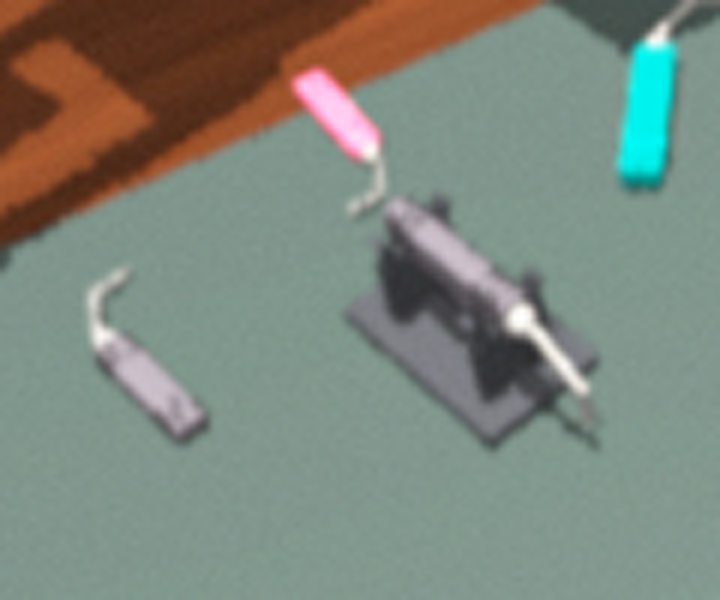

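View pics/ct_box.png

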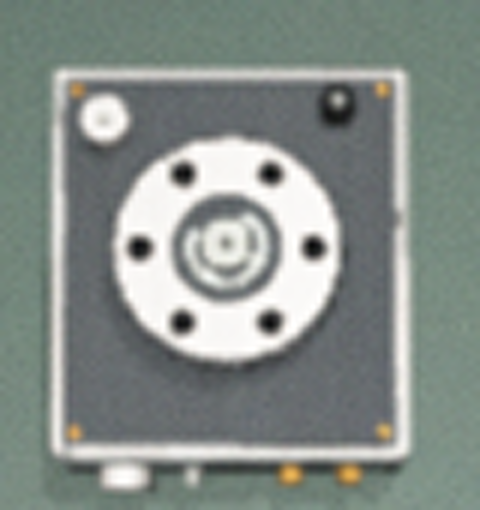

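View pics/cs_box.png

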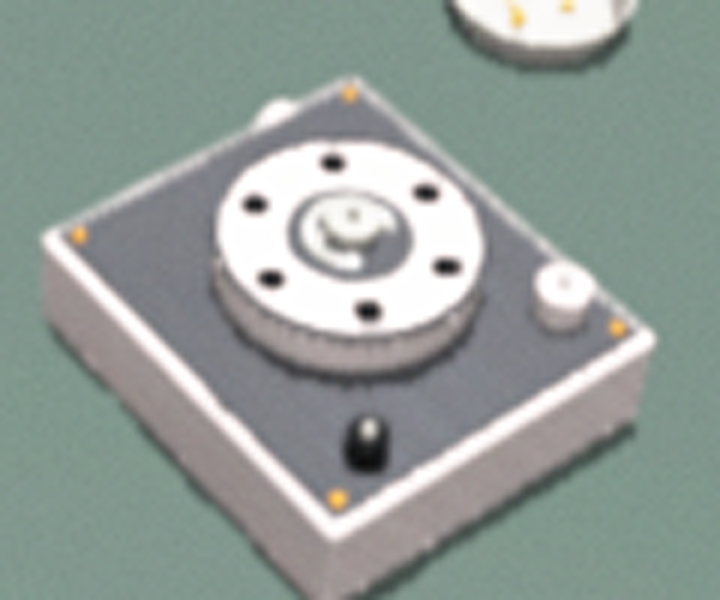

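Run:
```python
from h import *
t=cam('top');s=cam('scene')
f=lambda a,b:tri([(t,a[0]/6+b[0],a[1]/6+b[1]),(s,a[2]/6+b[2],a[3]/6+b[3])])
R=(370,160,150,215);B=(260,120,310,190)
print('front',f((205,232,520,315),R));print('rear',f((240,392,396,208),R))
print('shaft',f((227,243,352,215),B))
for a in [(62,72,655,338),(405,75,335,525),(55,457,355,80),(405,457,45,238)]: print('corner',f(a,B))
for u,v in [(428,138),(436,84),(436,101)]: print(onz(t,u,v,20))
print('base corners',[onz(t,a/6+370,b/6+160,8).round() for a,b in [(128,245),(165,432),(272,412),(232,225)]])
```

```text
front (array([ 497.70103205, -275.92813415,   60.67466181]), [array([-0.1, -0.1]), array([-0.2,  0. ])])
rear (array([ 417.34032516, -292.34052751,   60.34264064]), [array([-0.1, -0.1]), array([-0.2, -0. ])])
shaft (array([603.99621315,  44.89383594, 105.66229571]), [array([-0.4, -0.3]), array([-0.6,  0.1])])
corner (array([702.16074379, 133.7084445 ,  60.92371047]), [array([-0.7, -0.6]), array([-1.1,  0.1])])
corner (array([700.86904106, -41.62067635,  63.69422268]), [array([-0.7, -0.5]), array([-1.1,  0.1])])
corner (array([504.377598  , 133.98046509,  57.36087023]), [array([-0.7, -0.5]), array([-1. ,  0.1])])
corner (array([504.79172398, -43.28582993,  58.04180743]), [array([-0.5, -0.3]), array([-0.6,  0. ])])
[ 696.03631827 -363.7663563    20.        ]
[ 873.77596253 -393.23372903   20.        ]
[ 817.34837264 -391.95457962   20.        ]
base corners [array([ 496., -247.,    8.]), array([ 398., -265.,    8.]), array([ 409., -321.,    8.]), array([ 507., -302.,    8.])]
```

```bash
cat >> h.py <<'E'
def downR(yaw_y):
    # tool x down, tool y at world heading yaw_y
    y=np.array([np.cos(yaw_y),np.sin(yaw_y),0]);x=np.array([0,0,-1.]);return np.c_[x,y,np.cross(x,y)]
def delta(P,Rt,o=None):
    T=toolT(o);d=T[:3,:3].T@(np.array(P)-T[:3,3]);w=Rn.from_matrix(T[:3,:3].T@Rt).as_rotvec()
    return 'shift cm',(d/10).round(3),'rot',w.round(4)
E
python3 - <<'E'
from h import *
T=toolT();print(T.round(3)); y=T[:3,1];print(np.arctan2(y[1],y[0]))
for h in [0,np.pi/2,-np.pi/2,0.2,1.25,np.pi]: print(h,delta([570,45,160],downR(h)))
E
```

```text
[[-0.00000e+00  9.25000e-01  3.79000e-01  1.98931e+02]
 [ 1.00000e-03  3.79000e-01 -9.25000e-01 -4.85520e+02]
 [-1.00000e+00  0.00000e+00 -1.00000e-03  2.08306e+02]
 [ 0.00000e+00  0.00000e+00  0.00000e+00  1.00000e+00]]
0.38874077581142924
0 ('shift cm', array([  4.878,  54.445, -35.024]), 'rot', array([ 3.887e-01, -1.100e-03,  1.000e-04]))
1.5707963267948966 ('shift cm', array([  4.878,  54.445, -35.024]), 'rot', array([-1.1821e+00, -9.0000e-04, -8.0000e-04]))
-1.5707963267948966 ('shift cm', array([  4.878,  54.445, -35.024]), 'rot', array([ 1.9595e+00, -9.0000e-04,  1.0000e-03]))
0.2 ('shift cm', array([  4.878,  54.445, -35.024]), 'rot', array([ 0.1887, -0.0011, -0.    ]))
1.25 ('shift cm', array([  4.878,  54.445, -35.024]), 'rot', array([-8.613e-01, -1.000e-03, -6.000e-04]))
3.141592653589793 ('shift cm', array([  4.878,  54.445, -35.024]), 'rot', array([-2.7529e+00, -1.0000e-04, -1.6000e-03]))
```

Run:
```python
from h import *
print(delta([452,-285,145],downR(0.2)))
```

```text
('shift cm', array([ 6.345, 31.018, -8.957]), 'rot', array([ 0.1887, -0.0011, -0.    ]))
```

Request:
arm_command --plan '[{"tx": 0.7,"ty": 3.9,"tz": -1.12},{"tx": 0.7,"ty": 3.9,"tz": -1.12},{"tx": 0.7,"ty": 3.9,"tz": -1.12},{"tx": 0.8,"ty": 3.9,"tz": -1.12},{"tx": 0.8,"ty": 3.9,"tz": -1.12},{"tx": 0.8,"ty": 3.9,"tz": -1.12},{"tx": 0.9,"ty": 3.9,"tz": -1.12},{"tx": 0.9,"ty": 3.7,"tz": -1.12},{"wx": 0.0945},{"wx": 0.0945},{"tx": 0}]'

```text
invalid input at $.plan[0]: expected keys tx, ty, tz, wx, wy, wz, jaw
```

Run:
```python
from h import *
o=readout.get_obs();print(o['time'],o['tool_pos'],o['tcp_rot'],o['joint_positions'].round(3),o['contact_force'])
np.save('T1.npy',toolT(o))
cv2.imwrite('pics/w1.png',imaging.capture('wrist'))
```

```text
0.15 [ 198.93098897 -485.51964779  208.30571505] [3.01593725 1.56966385 1.83388178] [-1.328  0.343  1.525 -0.     1.275 -0.146] [-0.43495691 -0.06170597  0.37733452]
```

View pics/w1.png

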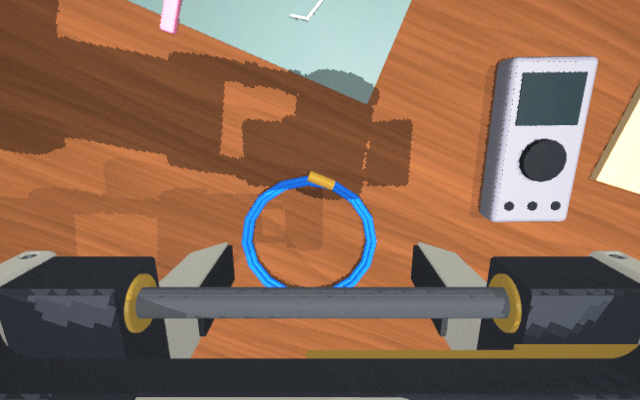

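All keys are required in each row.

Request:
arm_command --plan '[{"tx": 0.7,"ty": 3.9,"tz": -1.12,"wx": 0,"wy": 0,"wz": 0,"jaw": 1},{"tx": 0.7,"ty": 3.9,"tz": -1.12,"wx": 0,"wy": 0,"wz": 0,"jaw": 1},{"tx": 0.7,"ty": 3.9,"tz": -1.12,"wx": 0,"wy": 0,"wz": 0,"jaw": 1},{"tx": 0.8,"ty": 3.9,"tz": -1.12,"wx": 0,"wy": 0,"wz": 0,"jaw": 1},{"tx": 0.8,"ty": 3.9,"tz": -1.12,"wx": 0,"wy": 0,"wz": 0,"jaw": 1},{"tx": 0.8,"ty": 3.9,"tz": -1.12,"wx": 0,"wy": 0,"wz": 0,"jaw": 1},{"tx": 0.9,"ty": 3.9,"tz": -1.12,"wx": 0,"wy": 0,"wz": 0,"jaw": 1},{"tx": 0.9,"ty": 3.7,"tz": -1.12,"wx": 0,"wy": 0,"wz": 0,"jaw": 1},{"tx": 0,"ty": 0,"tz": 0,"wx": 0.0945,"wy": 0,"wz": 0,"jaw": 1},{"tx": 0,"ty": 0,"tz": 0,"wx": 0.0945,"wy": 0,"wz": 0,"jaw": 1},{"tx": 0,"ty": 0,"tz": 0,"wx": 0,"wy": 0,"wz": 0,"jaw": 1}]'

```text
time: 1.3
tool_pos: [452.1, -284.9, 145.5]
tcp_rot: [-2.312, 1.57, 2.6]
contact_force: [0.4, -0.0, -0.4]
grip_width: 91.4
```

Run:
```python
from h import *
o=readout.get_obs();print(o['time'],o['tool_pos'],o['tcp_rot'],o['joint_positions'].round(3),o['contact_force'])
np.save('T1.npy',toolT(o))
cv2.imwrite('pics/w2.png',imaging.capture('wrist'))
```

```text
1.3 [ 452.09747387 -284.94743082  145.4961292 ] [-2.31215534  1.57020449  2.60011204] [-0.706  0.418  1.593 -0.     1.131  0.665] [ 0.43547252 -0.02025631 -0.41245206]
```

View pics/w2.png

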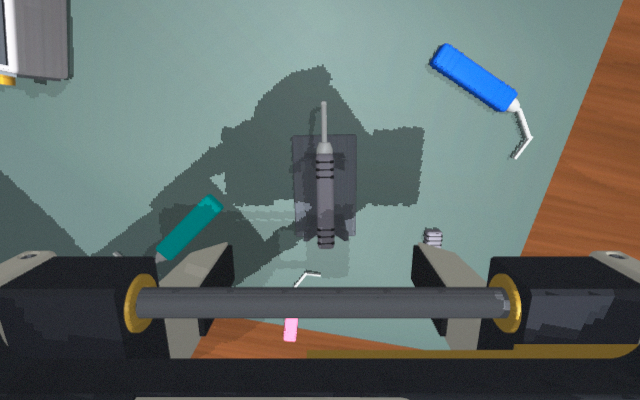

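Run:
```python
from h import *
im=cv2.imread('pics/w2.png');crop(im,280,90,370,260,3.5*1,'w2c')
crop(im,280,90,370,180,7,'w2a');crop(im,280,180,370,260,7,'w2b')
```

```text
(no output)
```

View pics/w2a.png

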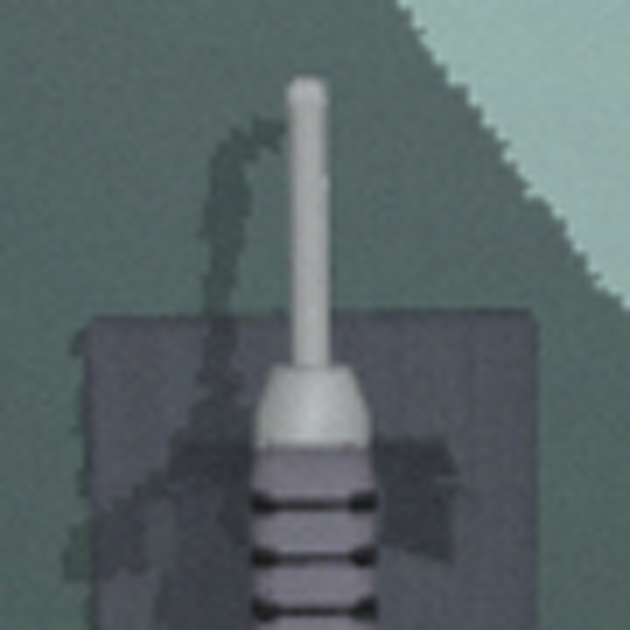

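View pics/w2b.png

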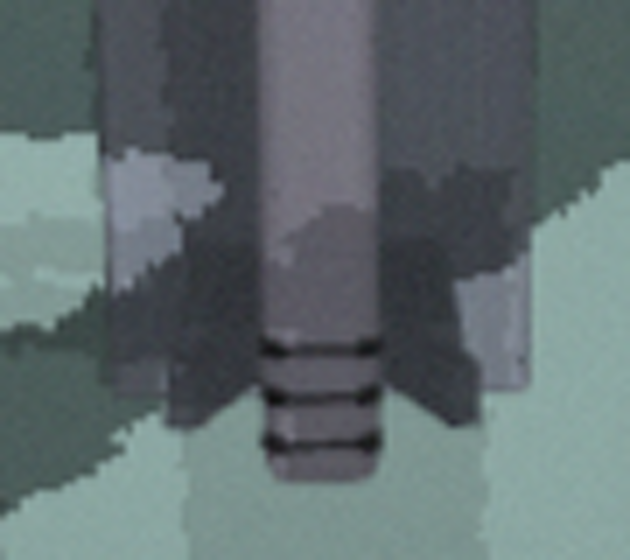

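Run:
```python
from h import *
T=np.load('T1.npy');c=cam('wrist',T)
t=cam('top');s=cam('scene')
F=onz(c,324.7,153.6,62);Rr=onz(c,326,247.5,62);print('handle',F,Rr,(F+Rr)/2,np.linalg.norm(F-Rr),np.arctan2(*(F-Rr)[[1,0]]))
print(tri([(c,324.7,153.6),(t,404.2,198.7),(s,236.7,267.5)]))
print(tri([(c,326,247.5),(t,410,225.3),(s,216,249.7)]))
B=[onz(c,u,v,8) for u,v in [(292.6,135.4),(356.4,134.3),(355.7,235.4),(295,235.7)]];B=np.array(B)
print(B.round(1),B.mean(0)); d=B[0]+B[1]-B[2]-B[3];print(np.arctan2(d[1],d[0]),np.linalg.norm(d)/2)
tp=onz(c,280+309/7,90+85/7,45);print('hooktop',tp)
```

```text
handle [ 493.53687437 -278.90734674   62.        ] [ 417.17157161 -295.650875     62.        ] [ 455.35422299 -287.27911087   62.        ] 78.1793144280358 0.21584025959681047
(array([ 495.99958954, -276.90252956,   60.13021301]), [array([-1.9, -4. ]), array([0.1, 0.5]), array([-0.9, -0.1])])
(array([ 417.38346349, -293.49291992,   60.93199531]), [array([-2.5, -1.2]), array([ 0.3, -0.1]), array([-0.6,  0. ])])
[[ 496.8 -248.6    8. ]
 [ 509.4 -305.5    8. ]
 [ 412.8 -327.3    8. ]
 [ 400.5 -268.     8. ]] [ 454.86234668 -287.35855267    8.        ]
0.21047901603820704 98.6106403344278
hooktop [ 530.6531709  -270.95815172   45.        ]
```

Run:
```python
from h import *
print(delta([602,43,175],downR(0.2)))
```

```text
('shift cm', array([ -2.935,  21.289, -29.141]), 'rot', array([ 0.0021, -0.0002,  0.0003]))
```

Request:
arm_command --plan '[{"tx": -1,"ty": 2.66,"tz": -3.64,"wx": 0,"wy": 0,"wz": 0,"jaw": 1},{"tx": -1,"ty": 2.66,"tz": -3.64,"wx": 0,"wy": 0,"wz": 0,"jaw": 1},{"tx": -0.9,"ty": 2.66,"tz": -3.64,"wx": 0,"wy": 0,"wz": 0,"jaw": 1},{"tx": 0,"ty": 2.66,"tz": -3.64,"wx": 0,"wy": 0,"wz": 0,"jaw": 1},{"tx": 0,"ty": 2.66,"tz": -3.64,"wx": 0,"wy": 0,"wz": 0,"jaw": 1},{"tx": 0,"ty": 2.66,"tz": -3.64,"wx": 0,"wy": 0,"wz": 0,"jaw": 1},{"tx": 0,"ty": 2.66,"tz": -3.64,"wx": 0,"wy": 0,"wz": 0,"jaw": 1},{"tx": 0,"ty": 2.66,"tz": -3.64,"wx": 0,"wy": 0,"wz": 0,"jaw": 1},{"tx": 0,"ty": 0,"tz": 0,"wx": 0,"wy": 0,"wz": 0,"jaw": 1}]'

```text
time: 2.25
tool_pos: [604.0, 46.8, 174.5]
tcp_rot: [2.399, 1.569, 1.035]
contact_force: [0.1, -1.4, 0.2]
grip_width: 91.6
```

Run:
```python
from h import *
o=readout.get_obs();print(o['time'],o['tool_pos'],o['joint_positions'].round(3))
np.save('T3.npy',toolT(o))
im=imaging.capture('wrist');cv2.imwrite('pics/w3.png',im);crop(im,260,130,380,250,5,'w3c')
```

```text
2.25 [603.96644669  46.81884343 174.49783585] [-0.05   0.516  1.343  0.002  1.281  1.313]
```

View pics/w3.png

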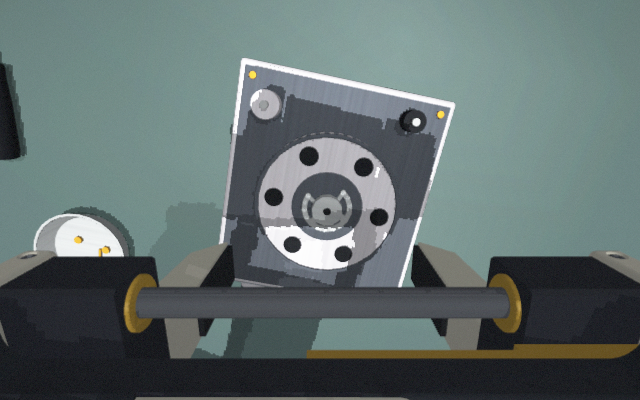

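View pics/w3c.png

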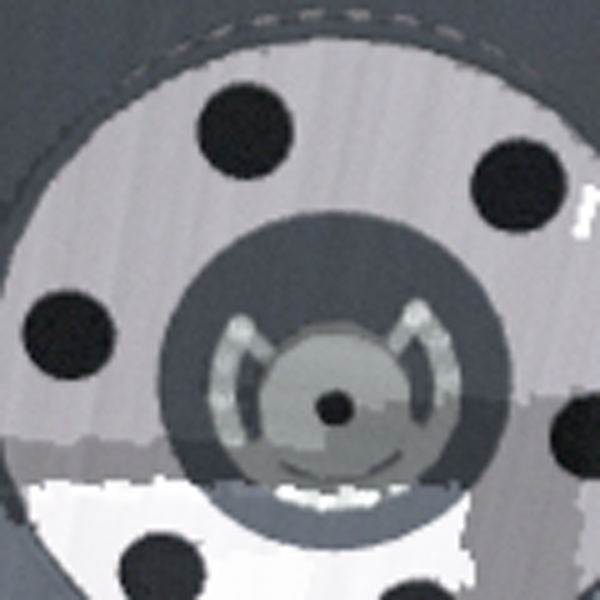

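Request:
arm_command --plan '[{"tx": 1,"ty": -3,"tz": 0,"wx": 0,"wy": 0,"wz": 0,"jaw": 1},{"tx": 1,"ty": -3,"tz": 0,"wx": 0,"wy": 0,"wz": 0,"jaw": 1},{"tx": 0,"ty": 0,"tz": 0,"wx": 0,"wy": 0,"wz": 0,"jaw": 1}]'

```text
time: 2.6
tool_pos: [538.8, 28.8, 153.1]
tcp_rot: [-1.756, 1.564, -3.127]
contact_force: [-0.7, -0.0, -0.2]
grip_width: 91.7
```

Run:
```python
from h import *
o=readout.get_obs();print(o['time'],o['tool_pos'],o['joint_positions'].round(3))
np.save('T4.npy',toolT(o))
im=imaging.capture('wrist');cv2.imwrite('pics/w4.png',im);crop(im,260,60,380,180,6,'w4c')
```

```text
2.6 [538.75625426  28.77087188 153.07997692] [-8.800e-02  4.230e-01  1.562e+00 -1.000e-03  1.164e+00  1.283e+00]
```

View pics/w4.png

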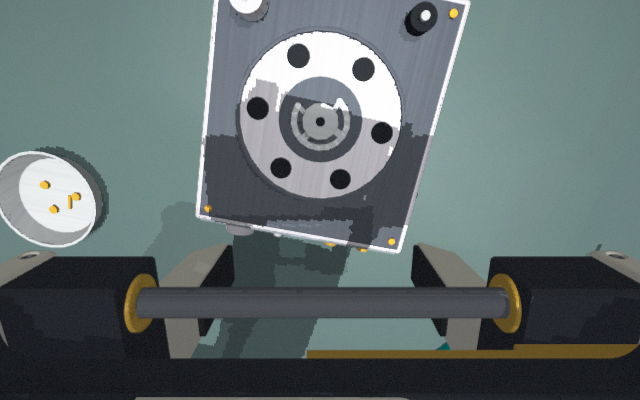

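View pics/w4c.png

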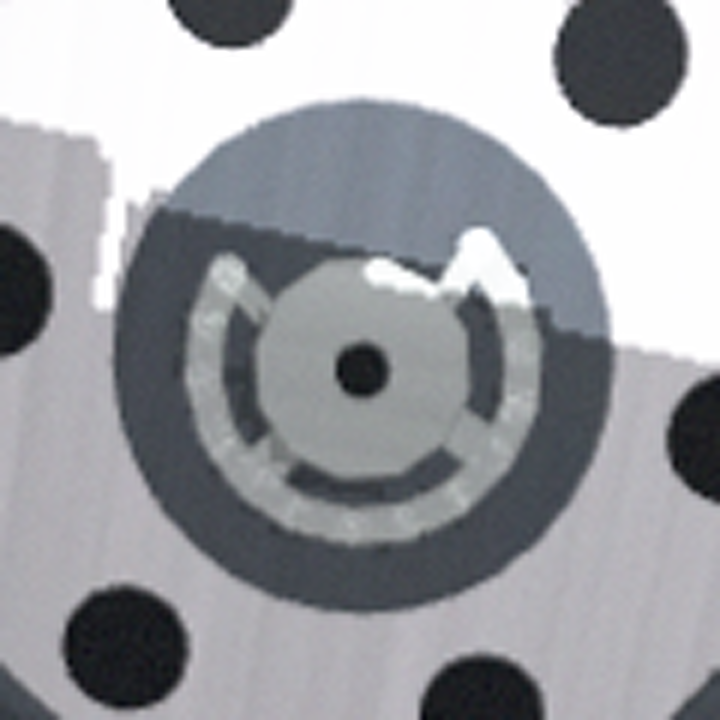

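Run:
```python
from h import *
c3=cam('wrist',np.load('T3.npy'));c4=cam('wrist',np.load('T4.npy'));t=cam('top');s=cam('scene')
print(tri([(c3,327,211.6),(c4,320.3,121.7)]))
print(tri([(c3,327,211.6),(c4,320.3,121.7),(t,297.8,160.5),(s,368.7,225.8)]))
S=onz(c4,320.3,121.7,105.7)
f=lambda x,y:onz(c4,x/6+260,y/6+60,96)
A=f(228,262);B=f(485,238);M=(A+B)/2
print(S,A,B,np.linalg.norm(A-B));d=(B-A);print('head perp',np.arctan2(d[0],-d[1])); 
# ring outer circle fit
P=np.array([f(*p) for p in [(186,360),(202,440),(245,500),(300,532),(362,545),(430,530),(492,490),(528,430),(543,360)]])
r=least_squares(lambda q:np.hypot(P[:,0]-q[0],P[:,1]-q[1])-q[2],[S[0],S[1],20]);print(r.x,r.fun.round(1))
d=M[:2]-r.x[:2];print('head mouth',np.arctan2(d[1],d[0]), 'via shaft',np.arctan2(*(M-S)[[1,0]]))
Q=np.array([f(*p) for p in [(115,355),(175,510),(362,612),(540,520),(612,355),(362,100),(540,180),(190,175)]])
Q=np.array([onz(c4,x/6+260,y/6+60,94) for x,y in [(115,355),(175,520),(362,612),(540,530),(612,355),(362,100),(540,175),(190,175)]])
r=least_squares(lambda q:np.hypot(Q[:,0]-q[0],Q[:,1]-q[1])-q[2],[S[0],S[1],20]);print(r.x,r.fun.round(1))
```

```text
(array([604.14717891,  42.79792651, 104.16427944]), [array([-0.1,  0. ]), array([ 0.1, -0. ])])
(array([604.42678049,  43.74491884, 106.6832595 ]), [array([-1.2,  0.4]), array([-1.3, -0.5]), array([-0. , -0.5]), array([-0.9,  0.1])])
[604.21343431  42.84795333 105.7       ] [612.14026745  59.5497845   96.        ] [620.21760566  32.33970963  96.        ] 28.38364964470718
head perp 0.288565314758001
[604.25335024  42.7419377   19.95001566] [-0.1  0.1  0.2 -0.1  0.  -0.2  0.1 -0.1  0.1]
head mouth 0.26237497193939663 via shaft 0.25325325017555916
[604.28214702  42.78037532  27.8797186 ] [ 0.1 -0.   0.2 -0.3  0.1 -0.   0.1 -0.2]
```

Run:
```python
from h import *
T=toolT();print(T[:3,3]);print(delta([455.5,-287.2,130],downR(0.213)))
```

```text
[541.77456037  28.7876353  154.45704588]
('shift cm', array([  2.475, -14.7  ,  29.269]), 'rot', array([-0.0139, -0.0002,  0.0024]))
```

Request:
arm_command --plan '[{"tx": 0.31,"ty": -1.84,"tz": 3.66,"wx": 0,"wy": 0,"wz": 0,"jaw": -0.1},{"tx": 0.31,"ty": -1.84,"tz": 3.66,"wx": 0,"wy": 0,"wz": 0,"jaw": -0.1},{"tx": 0.31,"ty": -1.84,"tz": 3.66,"wx": 0,"wy": 0,"wz": 0,"jaw": -0.1},{"tx": 0.31,"ty": -1.84,"tz": 3.66,"wx": 0,"wy": 0,"wz": 0,"jaw": -0.1},{"tx": 0.31,"ty": -1.84,"tz": 3.66,"wx": 0,"wy": 0,"wz": 0,"jaw": -0.1},{"tx": 0.31,"ty": -1.84,"tz": 3.66,"wx": 0,"wy": 0,"wz": 0,"jaw": -0.1},{"tx": 0.31,"ty": -1.84,"tz": 3.66,"wx": 0,"wy": 0,"wz": 0,"jaw": -0.1},{"tx": 0.31,"ty": -1.82,"tz": 3.65,"wx": -0.014,"wy": 0,"wz": 0,"jaw": -0.1},{"tx": 0,"ty": 0,"tz": 0,"wx": 0,"wy": 0,"wz": 0,"jaw": -0.1},{"tx": 0,"ty": 0,"tz": 0,"wx": 0,"wy": 0,"wz": 0,"jaw": -0.1},{"tx": 0,"ty": 0,"tz": 0,"wx": 0,"wy": 0,"wz": 0,"jaw": -0.1},{"tx": 0,"ty": 0,"tz": 0,"wx": 0,"wy": 0,"wz": 0,"jaw": -0.1}]'

```text
time: 3.85
tool_pos: [458.4, -285.0, 130.3]
tcp_rot: [0.786, 1.57, -0.569]
contact_force: [-0.3, 0.2, -0.3]
grip_width: 41.3
```

Run:
```python
from h import *
o=readout.get_obs();T=toolT(o);print(T[:3,3],o['grip_width']);print(delta([455.5,-287.2,54],downR(0.213)))
im=imaging.capture('wrist');cv2.imwrite('pics/w5.png',im);np.save('T5.npy',T)
```

```text
[ 458.43229614 -284.99504897  130.34498802] 41.32760282717766
('shift cm', array([ 7.634, -0.337,  0.15 ]), 'rot', array([ 0.0023,  0.0004, -0.0004]))
```

View pics/w5.png

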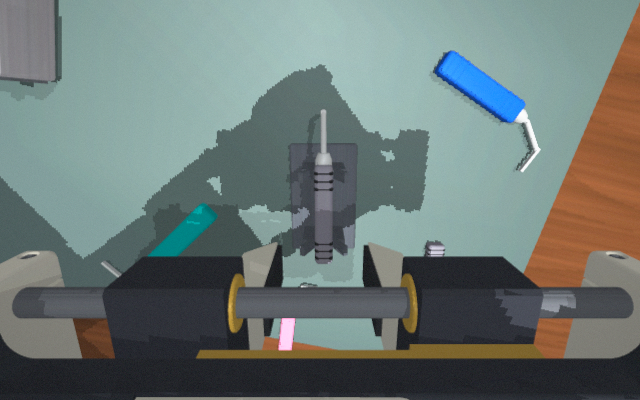

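Run:
```python
from h import *
im=cv2.imread('pics/w5.png');crop(im,280,100,370,190,7,'w5a');crop(im,280,190,370,280,7,'w5b')
```

```text
(no output)
```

View pics/w5a.png

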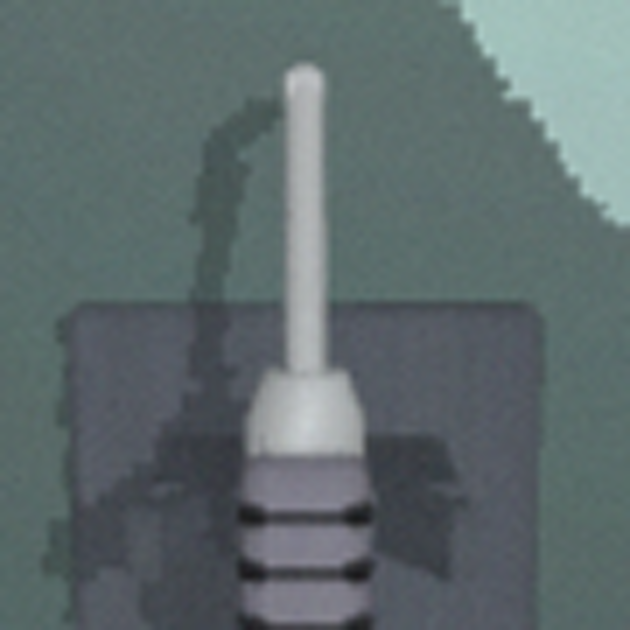

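View pics/w5b.png

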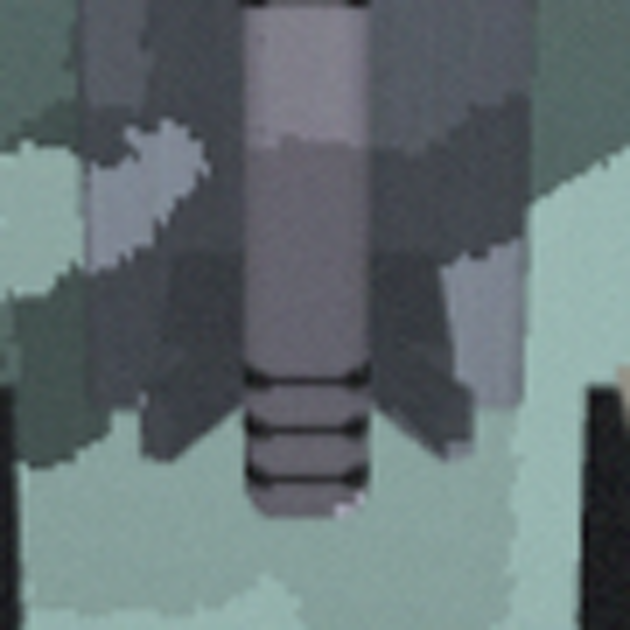

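Run:
```python
from h import *
c=cam('wrist',np.load('T5.npy'));c1=cam('wrist',np.load('T1.npy'))
F=onz(c,323.7,165.3,62);Rr=onz(c,324,262.9,62);print(F,Rr,(F+Rr)/2,np.linalg.norm(F-Rr),np.arctan2(*(F-Rr)[[1,0]]))
print(tri([(c,323.7,165.3),(c1,324.7,153.6)]),tri([(c,324,262.9),(c1,326,247.5)]))
B=np.array([onz(c,280+x/7,y/7+v0,8) for x,y,v0 in [(70,303,100),(540,303,100),(522,407,190),(90,410,190)]]);print(B.mean(0)); d=B[0]+B[1]-B[2]-B[3];print(np.arctan2(d[1],d[0]))
```

```text
[ 493.34668445 -278.96127441   62.        ] [ 416.8707531  -296.02667763   62.        ] [ 455.10871878 -287.49397602   62.        ] 78.3568507825004 0.21955038780153274
(array([ 494.27740897, -278.73133628,   67.62115362]), [array([-0., -0.]), array([ 0., -0.])]) (array([ 420.21085859, -295.109968  ,   69.05427604]), [array([-0.2,  0. ]), array([ 0.2, -0. ])])
[ 454.64684983 -287.61367457    8.        ]
0.2177069262630801
```

Request:
arm_command --plan '[{"tx": 0,"ty": -0.35,"tz": 0.18,"wx": -0.003,"wy": 0,"wz": 0,"jaw": -0.1},{"tx": 2,"ty": 0,"tz": 0,"wx": 0,"wy": 0,"wz": 0,"jaw": -0.1},{"tx": 2,"ty": 0,"tz": 0,"wx": 0,"wy": 0,"wz": 0,"jaw": -0.1},{"tx": 2,"ty": 0,"tz": 0,"wx": 0,"wy": 0,"wz": 0,"jaw": -0.1},{"tx": 1,"ty": 0,"tz": 0,"wx": 0,"wy": 0,"wz": 0,"jaw": -0.1},{"tx": 0.6,"ty": 0,"tz": 0,"wx": 0,"wy": 0,"wz": 0,"jaw": -0.1},{"tx": 0,"ty": 0,"tz": 0,"wx": 0,"wy": 0,"wz": 0,"jaw": -0.1},{"tx": 0,"ty": 0,"tz": 0,"wx": 0,"wy": 0,"wz": 0,"jaw": -0.1},{"tx": 0,"ty": 0,"tz": 0,"wx": 0,"wy": 0,"wz": 0,"jaw": -0.1}]'

```text
time: 4.8
tool_pos: [455.4, -288.6, 54.9]
tcp_rot: [0.619, 1.569, -0.735]
contact_force: [0.7, 0.2, 0.0]
grip_width: 41.3
```

Request:
arm_command --plan '[{"tx": 0,"ty": 0,"tz": 0,"wx": 0,"wy": 0,"wz": 0,"jaw": -0.5},{"tx": 0,"ty": 0,"tz": 0,"wx": 0,"wy": 0,"wz": 0,"jaw": -0.65},{"tx": 0,"ty": 0,"tz": 0,"wx": 0,"wy": 0,"wz": 0,"jaw": -1},{"tx": 0,"ty": 0,"tz": 0,"wx": 0,"wy": 0,"wz": 0,"jaw": -1},{"tx": 0,"ty": 0,"tz": 0,"wx": 0,"wy": 0,"wz": 0,"jaw": -1},{"tx": 0,"ty": 0,"tz": 0,"wx": 0,"wy": 0,"wz": 0,"jaw": -1},{"tx": 0,"ty": 0,"tz": 0,"wx": 0,"wy": 0,"wz": 0,"jaw": -1}]'

```text
time: 5.5
tool_pos: [454.9, -288.2, 54.0]
tcp_rot: [-0.297, 1.571, -1.651]
contact_force: [-0.4, 0.6, 0.4]
grip_width: 0.1
```

Run:
```python
from h import *
o=readout.get_obs();T=toolT(o);print(T.round(3),o['grip_width'])
for n in ['wrist','scene','top']: cv2.imwrite(f'pics/{n}6.png',imaging.capture(n))
crop(cv2.imread('pics/scene6.png'),130,200,290,320,5,'s6c')
```

```text
[[-0.00000e+00  9.77000e-01  2.15000e-01  4.54881e+02]
 [-0.00000e+00  2.15000e-01 -9.77000e-01 -2.88233e+02]
 [-1.00000e+00 -0.00000e+00  0.00000e+00  5.40060e+01]
 [ 0.00000e+00  0.00000e+00  0.00000e+00  1.00000e+00]] 0.08976220736436928
```

View pics/wrist6.png

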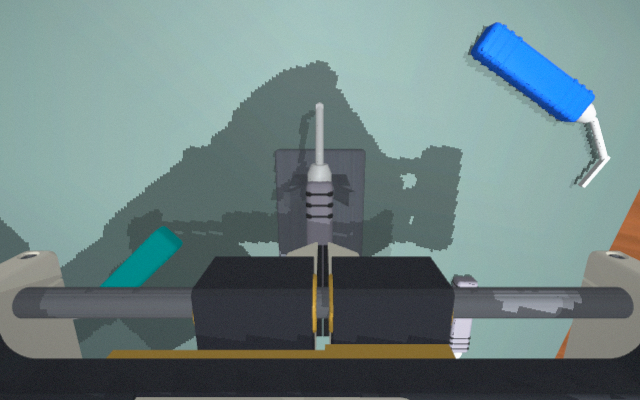

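View pics/s6c.png

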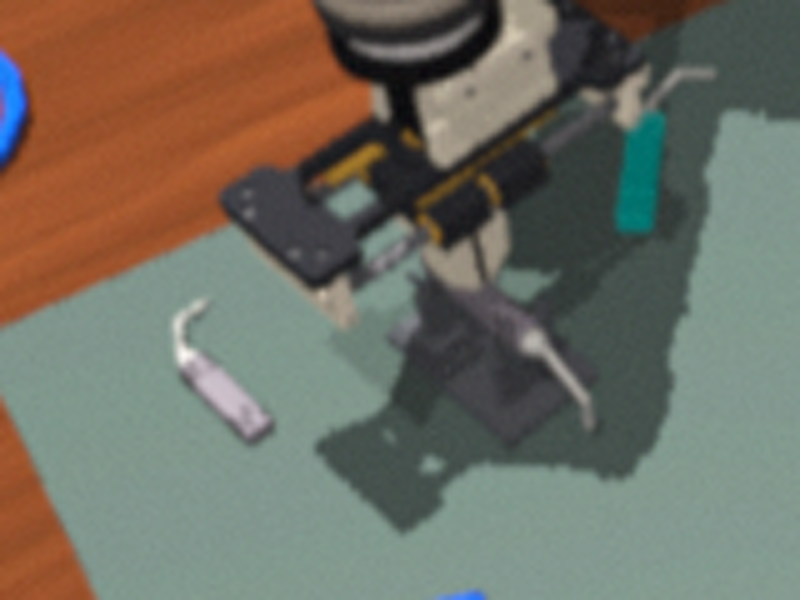

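Run:
```python
from h import *
T=toolT();s=cam('scene');w=cam('wrist',T);t=cam('top')
for x in [0,3,22]:
    P=T[:3,3]+T[:3,0]*x
    q=proj(s,P);print(x,P.round(1),q, (q-[130,200])*5, proj(w,P),proj(t,P))
im=cv2.imread('pics/wrist6.png');crop(im,270,150,380,350,3,'w6c')
crop(cv2.imread('pics/top6.png'),370,160,470,260,6,'t6c')
```

```text
0 [ 454.9 -288.2   54. ] [224.33845615 260.13834643] [471.69228073 300.69173215] [321.28881045 247.76749251] [407.82476482 212.92387399]
3 [ 454.9 -288.2   51. ] [224.51217508 260.90242147] [472.5608754  304.51210736] [321.30824382 245.65832193] [407.6030131  212.99211466]
22 [ 454.9 -288.2   32. ] [225.59707559 265.67418344] [477.98537794 328.37091718] [321.41907773 233.6291368 ] [406.22395388 213.41649886]
```

View pics/w6c.png

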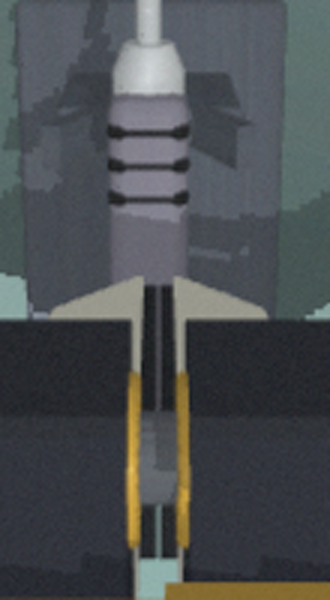

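View pics/t6c.png

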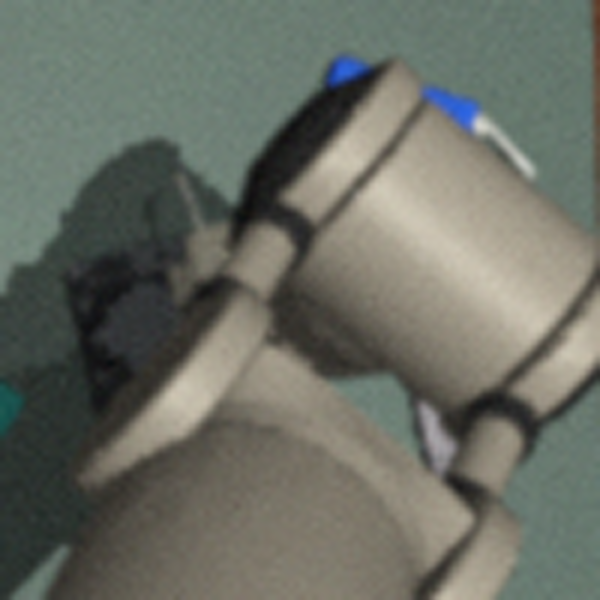

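Request:
arm_command --plan '[{"tx": 0,"ty": 0,"tz": 0,"wx": 0,"wy": 0,"wz": 0,"jaw": -0.1},{"tx": 0,"ty": 0,"tz": 0,"wx": 0,"wy": 0,"wz": 0,"jaw": -0.1},{"tx": 0,"ty": 0,"tz": 0,"wx": 0,"wy": 0,"wz": 0,"jaw": -0.1},{"tx": 0,"ty": 0,"tz": 0,"wx": 0,"wy": 0,"wz": 0,"jaw": -0.1}]'

```text
time: 6.05
tool_pos: [454.9, -288.2, 54.0]
tcp_rot: [-0.098, 1.571, -1.452]
contact_force: [-1.0, 0.8, 0.1]
grip_width: 27.8
```

Run:
```python
from h import *
o=readout.get_obs();print(toolT(o)[:3,3],o['grip_width'],o['contact_force'])
im=imaging.capture('wrist');cv2.imwrite('pics/w7.png',im);crop(im,240,130,400,290,5,'w7c')
im=imaging.capture('scene');crop(im,190,220,260,290,9,'s7c')
```

```text
[ 454.88810851 -288.23135673   54.02180325] 27.817011201798735 [-0.96152172  0.8230038   0.0570322 ]
```

View pics/w7c.png

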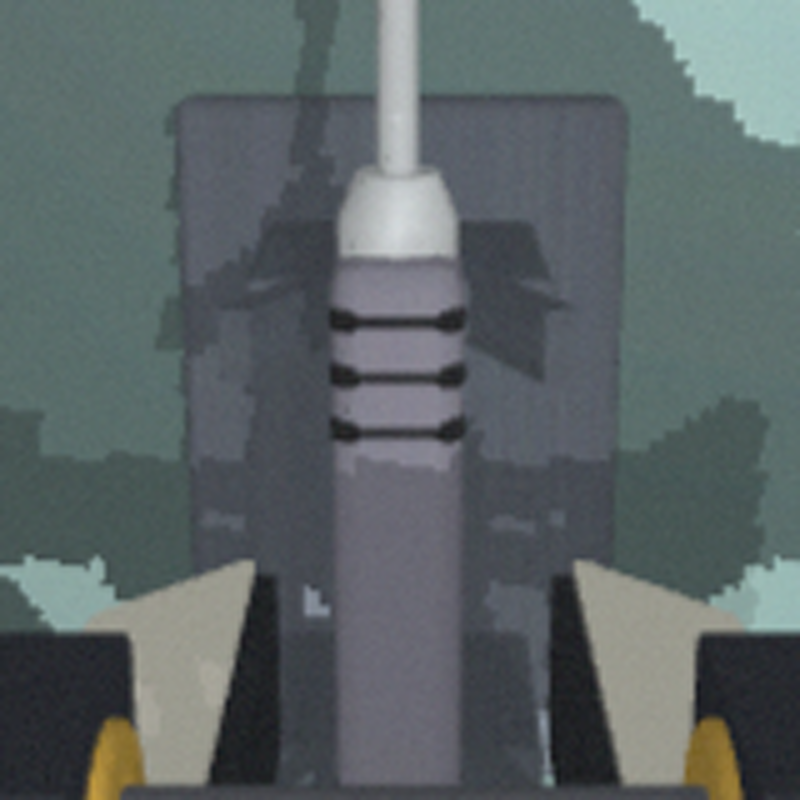

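View pics/s7c.png

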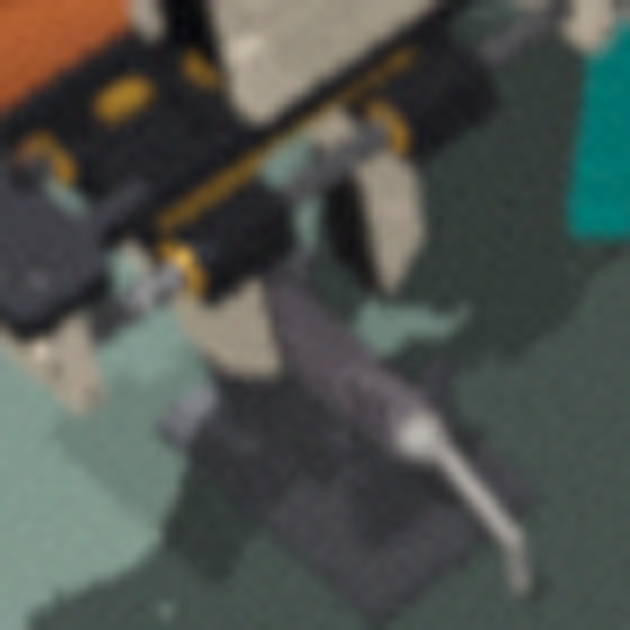

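Run:
```python
from h import *
T=toolT();s=cam('scene');w=cam('wrist',T)
X,e=tri([(w,355.4,243),(s,221.1,261.7)]);print(X,e,T[:3,:3].T@(X-T[:3,3]))
X,e=tri([(w,291,243),(s,233.3,252.4)]);print(X,e,T[:3,:3].T@(X-T[:3,3]))
```

```text
[ 470.20954496 -301.9898556    73.88334888] [array([-0.8, -1.3]), array([-0.3, -0.1])] [-19.84177836  11.99922563  16.74144993]
[ 469.22248811 -269.18026573   85.33260586] [array([-3.6, -4. ]), array([-1. , -0.1])] [-31.2944979   18.09541292 -15.51069217]
```

Request:
arm_command --plan '[{"tx": 0.8,"ty": 0,"tz": 0,"wx": 0,"wy": 0,"wz": 0,"jaw": 0},{"tx": 0.8,"ty": 0.03,"tz": -0.05,"wx": 0,"wy": 0,"wz": 0,"jaw": 0},{"tx": 0.6,"ty": 0,"tz": 0,"wx": 0,"wy": 0,"wz": 0,"jaw": 0},{"tx": 0,"ty": 0,"tz": 0,"wx": 0,"wy": 0,"wz": 0,"jaw": 0},{"tx": 0,"ty": 0,"tz": 0,"wx": 0,"wy": 0,"wz": 0,"jaw": 0}]'

```text
time: 6.65
tool_pos: [455.0, -287.6, 31.7]
tcp_rot: [-2.406, 1.57, 2.523]
contact_force: [-0.3, -0.3, -0.1]
grip_width: 45.9
```

Run:
```python
from h import *
o=readout.get_obs();print(toolT(o)[:3,3],o['grip_width'],o['contact_force'])
im=imaging.capture('wrist');cv2.imwrite('pics/w8.png',im);crop(im,240,130,400,290,5,'w8c')
im=imaging.capture('scene');crop(im,190,220,260,290,9,'s8c')
```

```text
[ 454.95256142 -287.58754781   31.67016567] 45.880771060308284 [-0.2983499  -0.26597498 -0.13948538]
```

View pics/w8c.png

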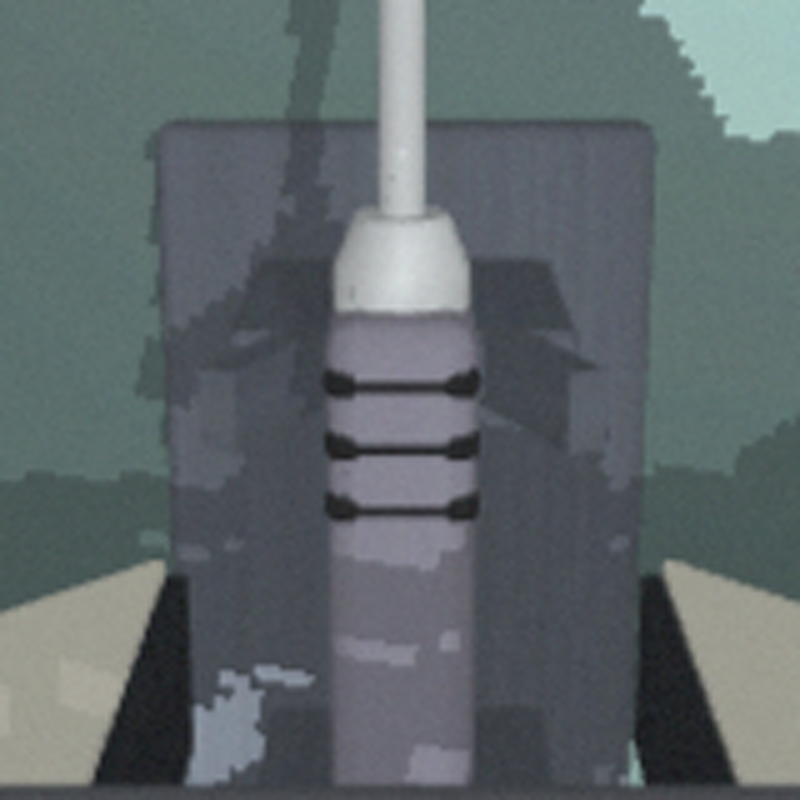

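View pics/s8c.png

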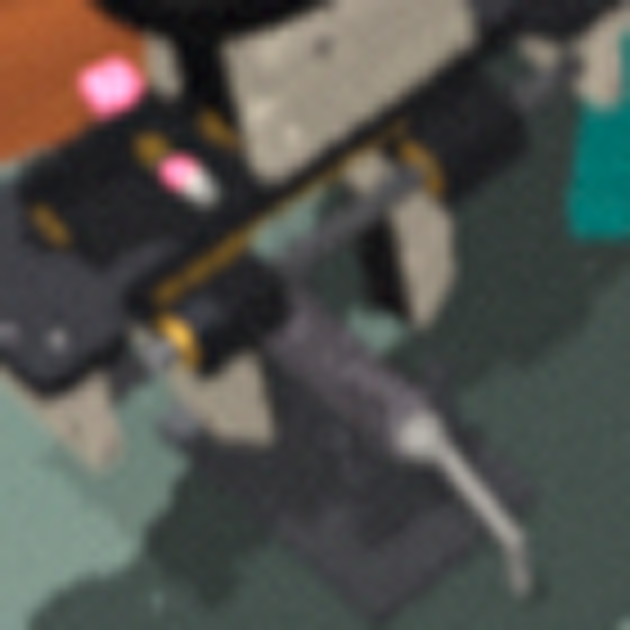

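Request:
arm_command --plan '[{"tx": 0.6,"ty": 0,"tz": 0,"wx": 0,"wy": 0,"wz": 0,"jaw": -0.1},{"tx": 0.6,"ty": 0,"tz": 0,"wx": 0,"wy": 0,"wz": 0,"jaw": -0.2},{"tx": 0.3,"ty": 0,"tz": 0,"wx": 0,"wy": 0,"wz": 0,"jaw": -0.3},{"tx": 0,"ty": 0,"tz": 0,"wx": 0,"wy": 0,"wz": 0,"jaw": -0.5},{"tx": 0,"ty": 0,"tz": 0,"wx": 0,"wy": 0,"wz": 0,"jaw": -0.7},{"tx": 0,"ty": 0,"tz": 0,"wx": 0,"wy": 0,"wz": 0,"jaw": -1},{"tx": 0,"ty": 0,"tz": 0,"wx": 0,"wy": 0,"wz": 0,"jaw": -1},{"tx": 0,"ty": 0,"tz": 0,"wx": 0,"wy": 0,"wz": 0,"jaw": -1}]'

```text
time: 7.55
tool_pos: [455.1, -287.7, 17.1]
tcp_rot: [0.34, 1.571, -1.014]
contact_force: [-0.1, -0.2, -0.8]
grip_width: 14.0
```

Run:
```python
from h import *
o=readout.get_obs();print(toolT(o)[:3,3],o['grip_width'],o['contact_force'])
im=imaging.capture('wrist');cv2.imwrite('pics/w9.png',im);np.save('T9.npy',toolT(o))
im=imaging.capture('scene');crop(im,190,220,260,290,9,'s9c')
```

```text
[ 455.10016644 -287.7084323    17.1195408 ] 13.950671678484676 [-0.14855564 -0.23362378 -0.80809514]
```

View pics/w9.png

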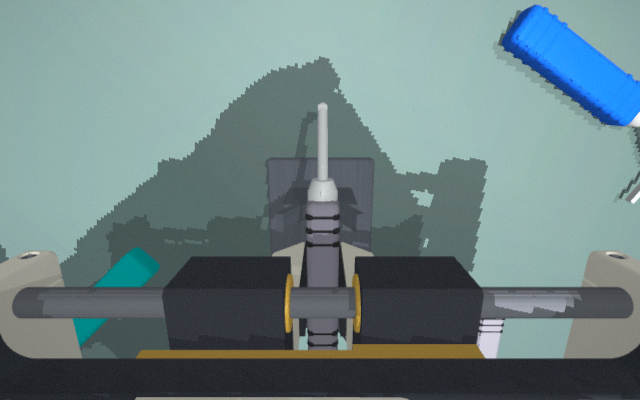

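View pics/s9c.png

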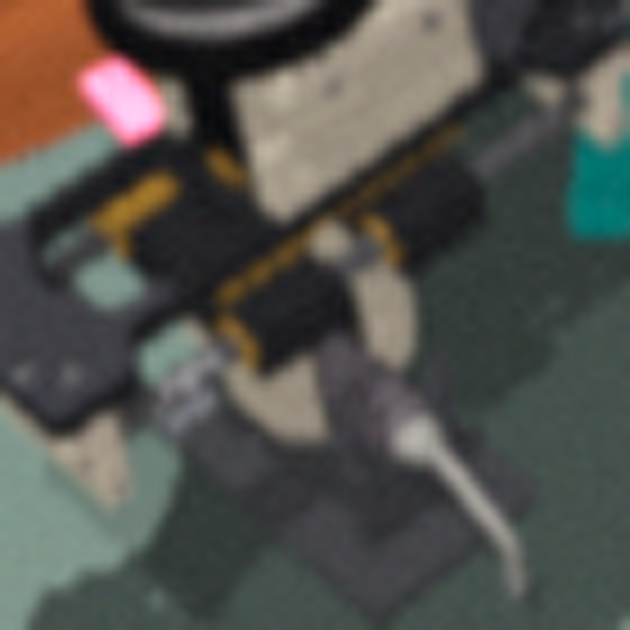

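Run:
```python
from h import *
T=np.load('T9.npy');print(T.round(4))
im=cv2.imread('pics/w9.png');crop(im,290,90,350,210,6,'w9c')
```

```text
[[ 1.000000e-04  9.766000e-01  2.151000e-01  4.551002e+02]
 [-2.000000e-04  2.151000e-01 -9.766000e-01 -2.877084e+02]
 [-1.000000e+00  1.000000e-04  2.000000e-04  1.711950e+01]
 [ 0.000000e+00  0.000000e+00  0.000000e+00  1.000000e+00]]
```

View pics/w9c.png

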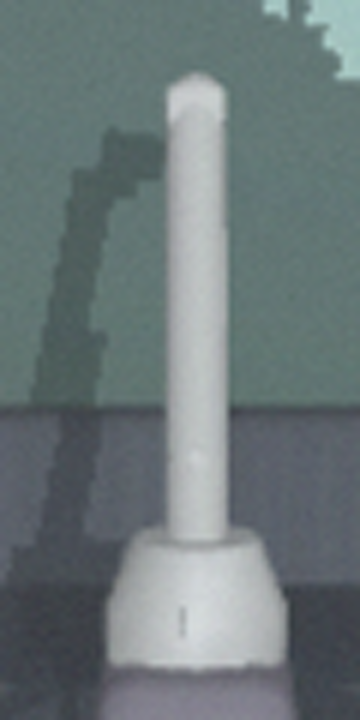

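Request:
arm_command --plan '[{"tx": -0.5,"ty": 0,"tz": 0,"wx": 0,"wy": 0,"wz": 0,"jaw": -1},{"tx": -1.5,"ty": 0,"tz": 0,"wx": 0,"wy": 0,"wz": 0,"jaw": -1},{"tx": -3,"ty": 0,"tz": 0,"wx": 0,"wy": 0,"wz": 0,"jaw": -1},{"tx": -4,"ty": 0,"tz": 0,"wx": 0,"wy": 0,"wz": 0,"jaw": -1},{"tx": -4,"ty": 0,"tz": 0,"wx": 0,"wy": 0,"wz": 0,"jaw": -1},{"tx": 0,"ty": 0,"tz": 0,"wx": 0,"wy": 0,"wz": 0,"jaw": -1},{"tx": 0,"ty": 0,"tz": 0,"wx": 0,"wy": 0,"wz": 0,"jaw": -1}]'

```text
time: 8.35
tool_pos: [455.3, -287.9, 148.0]
tcp_rot: [0.608, 1.569, -0.746]
contact_force: [0.1, 0.5, -0.9]
grip_width: 13.6
```

Run:
```python
from h import *
o=readout.get_obs();print(toolT(o).round(3),o['grip_width'],o['contact_force'],o['joint_positions'])
im=imaging.capture('wrist');cv2.imwrite('pics/w10.png',im)
im=imaging.capture('scene');crop(im,150,190,270,290,6,'s10c');
```

```text
[[ 2.00000e-03  9.77000e-01  2.15000e-01  4.55302e+02]
 [-2.00000e-03  2.15000e-01 -9.77000e-01 -2.87851e+02]
 [-1.00000e+00  1.00000e-03  2.00000e-03  1.47979e+02]
 [ 0.00000e+00  0.00000e+00  0.00000e+00  1.00000e+00]] 13.619006976926224 [ 0.1064504   0.47793737 -0.88946695] [-7.06031159e-01  4.21355803e-01  1.58053028e+00 -9.87694305e-05
  1.13748308e+00  6.47933019e-01]
```

View pics/w10.png

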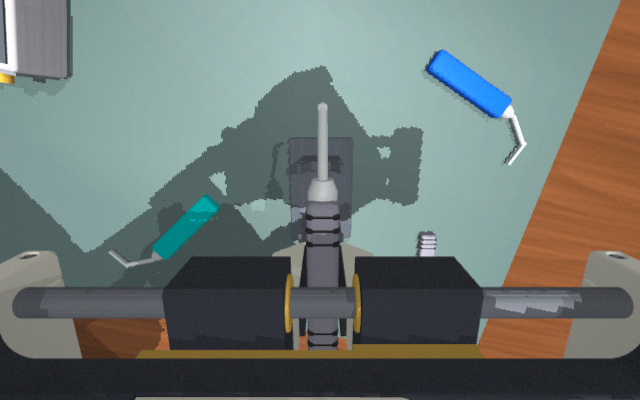

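View pics/s10c.png

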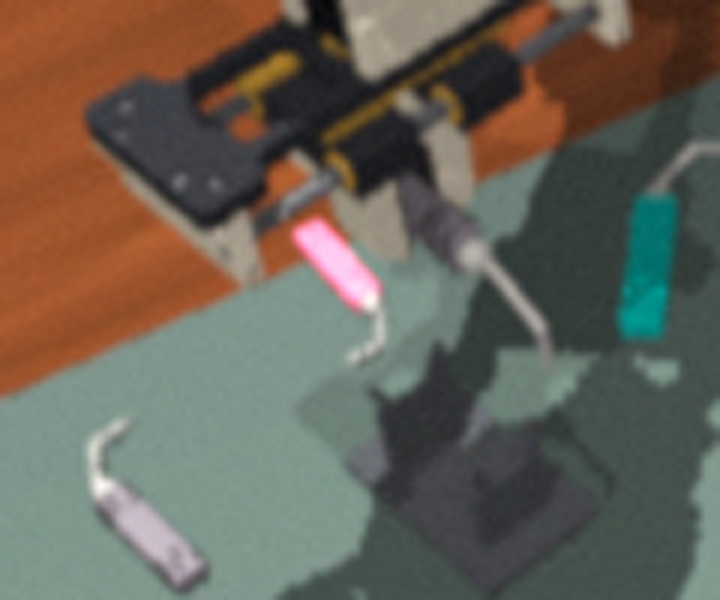

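Run:
```python
from h import *
c=imaging.get_calibration('wrist');w=(c['fx'],c['fy'],c['cx'],c['cy'],np.array(c['mount']))
def atx(u,v,x):
    p,d=ray(w,u,v);return p+d*(x-p[0])/d[0]
for v in (102.5,106.7,110): print(v,[atx(322.7,v,x).round(1) for x in (-24,-21,-18,1)])
# handle front top edge tool x = -35-10
print(atx(322.7,201,-45),atx(322.5,345,-45))
T9=np.load('T9.npy');s=cam('scene');t=cam('top')
# scene obs of hook bottom after lift, s10c (548,362) and top (545,325)
T=toolT()
for p in [(548,364),(545,322)]:
    pp,d=ray(s,p[0]/6+150,p[1]/6+190)
    # intersect with pick plane tool z=0
    n=T[:3,2];k=n@(T[:3,3]-pp)/(n@d);X=pp+d*k;print(X,T[:3,:3].T@(X-T[:3,3]))
```

```text
102.5 [array([-24. ,  78.5,   0.8]), array([-21. ,  78.5,   0.8]), array([-18. ,  78.5,   0.8]), array([ 1. , 78.7,  0.8])]
106.7 [array([-24. ,  76.7,   0.8]), array([-21. ,  76.7,   0.8]), array([-18. ,  76.7,   0.8]), array([ 1. , 76.7,  0.8])]
110 [array([-24. ,  75.4,   0.8]), array([-21. ,  75.3,   0.8]), array([-18. ,  75.3,   0.8]), array([ 1. , 75.1,  0.8])]
[-45.          40.19677548   0.7700849 ] [-45.         -29.06256963   0.70461076]
[ 533.9874691  -269.57268872  154.69911673] [-8.88676841e+00  8.15497714e+01  3.97357650e-14]
[ 536.98673981 -268.95885801  180.82161858] [-3.50136846e+01  8.45733064e+01  5.35476328e-14]
```

Run:
```python
from h import *
s=cam('scene');T=np.load('T9.npy')
for p in [(247.4,286.1),(247,279.5),(236.2,268.4)]:
    pp,d=ray(s,*p);n=T[:3,2];k=n@(T[:3,3]-pp)/(n@d);X=pp+d*k;print(X,T[:3,:3].T@(X-T[:3,3]))
im=imaging.capture('top');crop(im,370,160,470,260,6,'t10c')
im=imaging.capture('scene');cv2.imwrite('pics/s10.png',im);crop(im,200,210,250,260,12,'s10d')
```

```text
[ 533.89561192 -270.35469543   21.58738289] [-4.46170220e+00  8.06841325e+01  2.56408064e-15]
[ 537.2234999  -269.61521622   51.49243077] [-3.43664913e+01  8.40954589e+01  8.30718563e-14]
[ 499.99110379 -277.81264171   60.973797  ] [-4.38507589e+01  4.59720530e+01 -8.33266030e-15]
```

View pics/s10d.png

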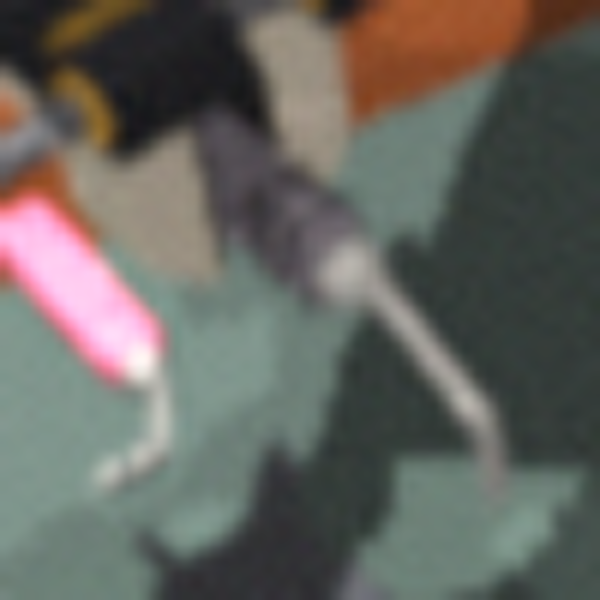

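View pics/t10c.png

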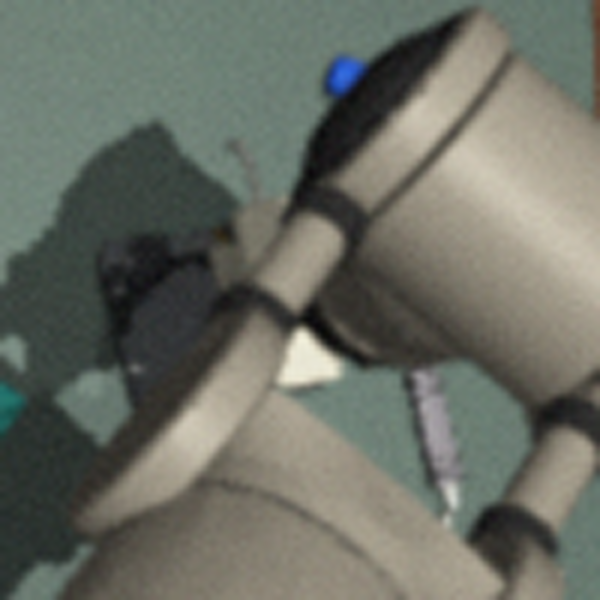

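Run:
```python
from h import *
print(delta([665.2,59.7,145],downR(0.27+np.pi)))
```

```text
('shift cm', array([  0.074,  28.05 , -29.329]), 'rot', array([3.0884e+00, 2.7000e-03, 3.7000e-03]))
```

Request:
arm_command --plan '[{"tx": 0,"ty": 2.81,"tz": -2.93,"wx": 0,"wy": 0,"wz": 0,"jaw": -1},{"tx": 0,"ty": 2.81,"tz": -2.93,"wx": 0,"wy": 0,"wz": 0,"jaw": -1},{"tx": 0,"ty": 2.81,"tz": -2.93,"wx": 0,"wy": 0,"wz": 0,"jaw": -1},{"tx": 0,"ty": 2.8,"tz": -2.93,"wx": 0,"wy": 0,"wz": 0,"jaw": -1},{"tx": 0,"ty": 2.8,"tz": -2.93,"wx": 0,"wy": 0,"wz": 0,"jaw": -1},{"tx": 0,"ty": 2.8,"tz": -2.93,"wx": 0,"wy": 0,"wz": 0,"jaw": -1},{"tx": 0,"ty": 2.8,"tz": -2.93,"wx": 0,"wy": 0,"wz": 0,"jaw": -1},{"tx": 0,"ty": 2.8,"tz": -2.93,"wx": 0,"wy": 0,"wz": 0,"jaw": -1},{"tx": 0,"ty": 2.8,"tz": -2.93,"wx": 0,"wy": 0,"wz": 0,"jaw": -1},{"tx": 0,"ty": 2.8,"tz": -2.93,"wx": 0,"wy": 0,"wz": 0,"jaw": -1},{"tx": 0,"ty": 0,"tz": 0,"wx": -0.145,"wy": 0,"wz": 0,"jaw": -1},{"tx": 0,"ty": 0,"tz": 0,"wx": -0.145,"wy": 0,"wz": 0,"jaw": -1},{"tx": 0,"ty": 0,"tz": 0,"wx": -0.145,"wy": 0,"wz": 0,"jaw": -1},{"tx": 0,"ty": 0,"tz": 0,"wx": -0.145,"wy": 0,"wz": 0,"jaw": -1},{"tx": 0,"ty": 0,"tz": 0,"wx": -0.145,"wy": 0,"wz": 0,"jaw": -1},{"tx": 0,"ty": 0,"tz": 0,"wx": -0.145,"wy": 0,"wz": 0,"jaw": -1},{"tx": 0,"ty": 0,"tz": 0,"wx": -0.145,"wy": 0,"wz": 0,"jaw": -1},{"tx": 0,"ty": 0,"tz": 0,"wx": -0.145,"wy": 0,"wz": 0,"jaw": -1},{"tx": 0,"ty": 0,"tz": 0,"wx": -0.145,"wy": 0,"wz": 0,"jaw": -1},{"tx": 0,"ty": 0,"tz": 0,"wx": -0.145,"wy": 0,"wz": 0,"jaw": -1}]'

```text
time: 10.55
tool_pos: [665.1, 58.7, 145.2]
tcp_rot: [3.051, 1.568, -3.13]
contact_force: [0.9, -0.4, -1.3]
grip_width: 13.6
```

Run:
```python
from h import *
print(delta([665.2,59.7,135],downR(0.27+np.pi)))
```

```text
('shift cm', array([1.021, 0.094, 0.018]), 'rot', array([-1.7388, -0.0019, -0.0027]))
```

Request:
arm_command --plan '[{"tx": 0,"ty": 0,"tz": 0,"wx": -0.145,"wy": 0,"wz": 0,"jaw": -1},{"tx": 0,"ty": 0,"tz": 0,"wx": -0.145,"wy": 0,"wz": 0,"jaw": -1},{"tx": 0,"ty": 0,"tz": 0,"wx": -0.145,"wy": 0,"wz": 0,"jaw": -1},{"tx": 0,"ty": 0,"tz": 0,"wx": -0.145,"wy": 0,"wz": 0,"jaw": -1},{"tx": 0,"ty": 0,"tz": 0,"wx": -0.145,"wy": 0,"wz": 0,"jaw": -1},{"tx": 0,"ty": 0,"tz": 0,"wx": -0.145,"wy": 0,"wz": 0,"jaw": -1},{"tx": 0,"ty": 0,"tz": 0,"wx": -0.145,"wy": 0,"wz": 0,"jaw": -1},{"tx": 0,"ty": 0,"tz": 0,"wx": -0.145,"wy": 0,"wz": 0,"jaw": -1},{"tx": 0,"ty": 0,"tz": 0,"wx": -0.145,"wy": 0,"wz": 0,"jaw": -1},{"tx": 0,"ty": 0,"tz": 0,"wx": -0.145,"wy": 0,"wz": 0,"jaw": -1},{"tx": 0,"ty": 0,"tz": 0,"wx": -0.145,"wy": 0,"wz": 0,"jaw": -1},{"tx": 0,"ty": 0,"tz": 0,"wx": -0.144,"wy": 0,"wz": 0,"jaw": -1},{"tx": 0,"ty": 0,"tz": 0,"wx": 0,"wy": 0,"wz": 0,"jaw": -1},{"tx": 0,"ty": 0,"tz": 0,"wx": 0,"wy": 0,"wz": 0,"jaw": -1}]'

```text
time: 11.95
tool_pos: [665.4, 58.8, 145.9]
tcp_rot: [1.314, 1.569, -3.138]
contact_force: [-0.2, 0.3, 0.0]
grip_width: 13.4
```

Run:
```python
from h import *
o=readout.get_obs();T=toolT(o);np.save('T11.npy',T);print(T[:3,3],o['joint_positions'].round(3))
print(delta([665.2,59.7,135],downR(0.27+np.pi)))
im=imaging.capture('wrist');cv2.imwrite('pics/w11.png',im);crop(im,260,60,380,180,6,'w11c')
```

```text
[665.40561667  58.75662328 145.88046484] [-0.027  0.657  1.172 -0.     1.314 -1.858]
('shift cm', array([ 1.088, -0.006,  0.096]), 'rot', array([-0.0097,  0.0005, -0.0017]))
```

View pics/w11c.png

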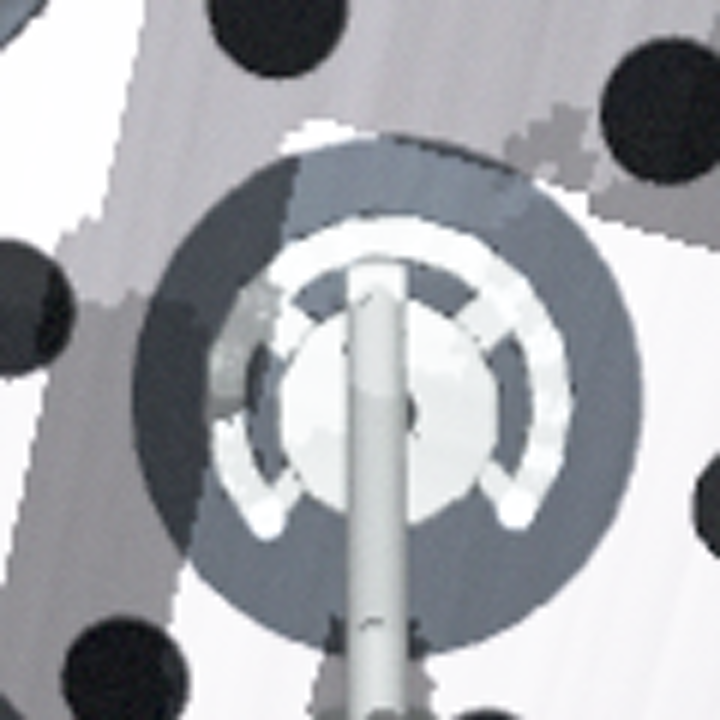

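Run:
```python
from h import *
T=np.load('T11.npy');c=cam('wrist',T)
f=lambda x,y,z:onz(c,x/6+260,y/6+60,z)
def fit(pts,z):
    P=np.array([f(*p,z) for p in pts]);m=P.mean(0)
    r=least_squares(lambda q:np.hypot(P[:,0]-q[0],P[:,1]-q[1])-q[2],[m[0],m[1],20]);return r.x,r.fun.round(1)
R,e=fit([(210,385),(225,320),(255,275),(300,237),(350,220),(400,213),(450,222),(500,250),(540,297),(563,345),(572,400),(560,460)],95.5)
print('ring',R,e)
print('shaft',fit([(278,400),(290,360),(310,325),(430,302),(470,325),(495,370),(500,410),(480,470),(440,512),(300,470)],105.5))
print('disc',fit([(133,400),(150,300),(220,195),(400,135),(540,180),(625,300),(642,400),(600,530),(500,630),(190,555)],93))
A=f(268,518,95.5);B=f(517,513,95.5);M=(A+B)/2;d=A-B;print('heading',np.arctan2(d[0],-d[1]),np.arctan2(-d[0],d[1]),np.arctan2(M[1]-R[1],M[0]-R[0]))
tl=lambda P:T[:3,:3].T@(P-T[:3,3])
print('ring tool',tl(np.array([R[0],R[1],95.5])))
w=(c[0],c[1],c[2],c[3],np.array(imaging.get_calibration('wrist')['mount']))
def atx(u,v,x):
    p,d=ray(w,u,v);return p+d*(x-p[0])/d[0]
for x,y in [(380,262),(380,300)]: print([atx(x/6+260,y/6+60,X).round(2) for X in (-25,-21)])
```

```text
ring [603.86167833  43.64133459  19.79016907] [-0.1  0.1  0.   0.1 -0.2  0.   0.1  0.1 -0.1 -0.   0.1 -0.1]
shaft (array([603.84004279,  43.54811861,  11.62967382]), array([ 0.1, -0.1,  0.2, -0.1,  0.2, -0. , -0.1, -0.2,  0.4, -0.2]))
disc (array([603.93824933,  43.42099576,  28.10400667]), array([ 0. ,  0. ,  0.1, -0.3,  0.3, -0. ,  0. , -0.3,  0.4, -0.2]))
heading 0.2800859130702673 -2.861506740519526 0.28597931680295036
ring tool [50.49136924 63.27306693  1.20837476]
[array([-25.  ,  77.68,  -0.17]), array([-21.  ,  77.7 ,  -0.15])]
[array([-25.  ,  75.06,  -0.16]), array([-21.  ,  75.01,  -0.15])]
```

Request:
arm_command --plan '[{"tx": 0.5,"ty": 0.06,"tz": 0.12,"wx": -0.02,"wy": 0,"wz": 0,"jaw": -1},{"tx": 1,"ty": 0,"tz": 0,"wx": 0,"wy": 0,"wz": 0,"jaw": -1},{"tx": 1,"ty": 0,"tz": 0,"wx": 0,"wy": 0,"wz": 0,"jaw": -1},{"tx": 0.6,"ty": 0,"tz": 0,"wx": 0,"wy": 0,"wz": 0,"jaw": -1},{"tx": 0,"ty": 0,"tz": 0,"wx": 0,"wy": 0,"wz": 0,"jaw": -1},{"tx": 0,"ty": 0,"tz": 0,"wx": 0,"wy": 0,"wz": 0,"jaw": -1},{"tx": 0,"ty": 0,"tz": 0,"wx": 0,"wy": 0,"wz": 0,"jaw": -1}]'

```text
time: 12.7
tool_pos: [665.2, 59.7, 116.5]
tcp_rot: [-1.95, 1.57, -0.095]
contact_force: [0.2, 0.4, -0.3]
grip_width: 13.8
```

```bash
cat > look.py <<'E'
import sys
from h import *
n=sys.argv[1];o=readout.get_obs();T=toolT(o);np.save(f'T{n}.npy',T);print(T[:3,3],np.arctan2(T[1,1],T[0,1]),o['contact_force'].round(2),o['grip_width'],o['time'])
x0,y0,x1,y1,s=map(int,sys.argv[2:7])
im=imaging.capture('wrist');cv2.imwrite(f'pics/w{n}.png',im);crop(im,x0,y0,x1,y1,s,f'w{n}c')
im=imaging.capture('scene');cv2.imwrite(f'pics/s{n}.png',im);crop(im,330,185,410,265,8,f's{n}c')
E
python3 look.py 12 260 40 380 160 6
```

```text
[665.22530505  59.74463018 116.4613642 ] -2.857530184549735 [ 0.17  0.44 -0.33] 13.759313218189265 12.7
```

View pics/w12c.png

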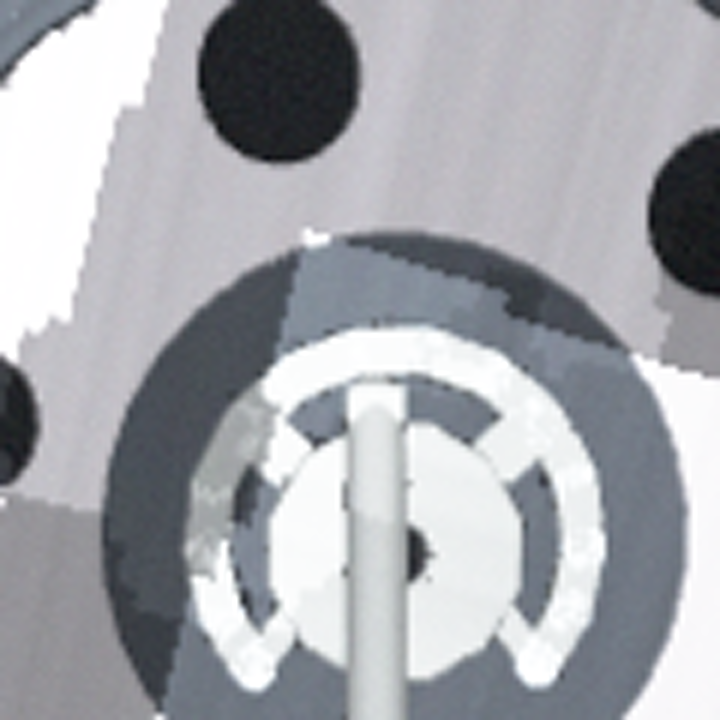

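View pics/s12c.png

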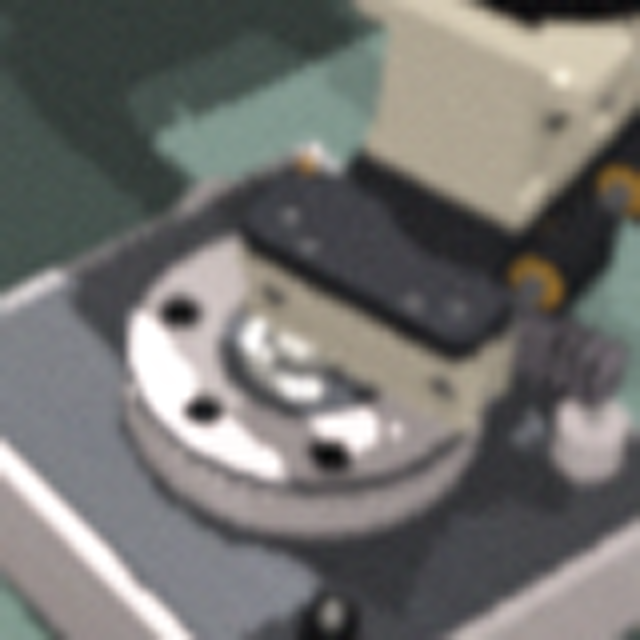

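Run:
```python
from h import *
T=np.load('T12.npy');c=cam('wrist',T)
f=lambda x,y,z:onz(c,x/6+260,y/6+40,z)
tl=lambda P:T[:3,:3].T@(P-T[:3,3])
def fit(pts,z):
    P=np.array([tl(f(*p,z)) for p in pts]);m=P.mean(0)
    r=least_squares(lambda q:np.hypot(P[:,1]-q[0],P[:,2]-q[1])-q[2],[m[1],m[2],20]);return r.x.round(2),r.fun.round(1)
for z in (95.5,91):
  print('ring',fit([(187,540),(197,470),(228,410),(265,372),(320,338),(400,325),(470,338),(540,380),(585,440),(603,500),(606,560)],z))
for z in (105.5,101): print('shaft',fit([(268,540),(290,470),(320,440),(430,422),(480,445),(510,490),(524,550),(510,620),(430,680),(300,640)],z))
w=(c[0],c[1],c[2],c[3],np.array(imaging.get_calibration('wrist')['mount']))
def atx(u,v,x):
    p,d=ray(w,u,v);return (p+d*(x-p[0])/d[0]).round(2)
print(atx(377/6+260,384/6+40,-21),atx(377/6+260,384/6+40,-27))
print('rim inner',tl(f(377,377,95.5)))
```

```text
ring (array([63.01,  1.6 , 20.06]), array([-0.1,  0.1,  0.1, -0. ,  0.1, -0.1, -0.1,  0.1,  0.1, -0.1,  0. ]))
ring (array([62.69,  1.66, 20.52]), array([-0.1,  0.1,  0.1, -0. ,  0.1, -0.1, -0.1,  0.1,  0.1, -0.1,  0. ]))
shaft (array([63.06,  1.42, 11.84]), array([-0.2,  0.1,  0.1, -0.1,  0.2, -0.2, -0.2,  0.2,  0.1, -0.1]))
shaft (array([62.73,  1.47, 12.13]), array([-0.2,  0.1,  0.1, -0.1,  0.2, -0.2, -0.2,  0.2,  0.1, -0.1]))
[-21.    77.57  -0.38] [-27.    77.54  -0.39]
rim inner [20.89281087 78.36676852 -0.28123091]
```

Request:
arm_command --plan '[{"tx": 0.5,"ty": 0.05,"tz": 0.17,"wx": 0,"wy": 0,"wz": 0,"jaw": -1},{"tx": 0.5,"ty": 0,"tz": 0,"wx": 0,"wy": 0,"wz": 0,"jaw": -1},{"tx": 0.5,"ty": 0,"tz": 0,"wx": 0,"wy": 0,"wz": 0,"jaw": -1},{"tx": 0,"ty": 0,"tz": 0,"wx": 0,"wy": 0,"wz": 0,"jaw": -1},{"tx": 0,"ty": 0,"tz": 0,"wx": 0,"wy": 0,"wz": 0,"jaw": -1},{"tx": 0,"ty": 0,"tz": 0,"wx": 0,"wy": 0,"wz": 0,"jaw": -1}]'

```text
time: 13.4
tool_pos: [664.1, 61.3, 101.2]
tcp_rot: [-2.133, 1.57, -0.278]
contact_force: [0.3, -0.5, 0.1]
grip_width: 13.8
```

```bash
python3 look.py 13 260 20 380 140 6
```

```text
[664.08286824  61.25247462 101.15189536] -2.8573936283943264 [ 0.29 -0.54  0.12] 13.779203753633402 13.4
```

View pics/w13c.png

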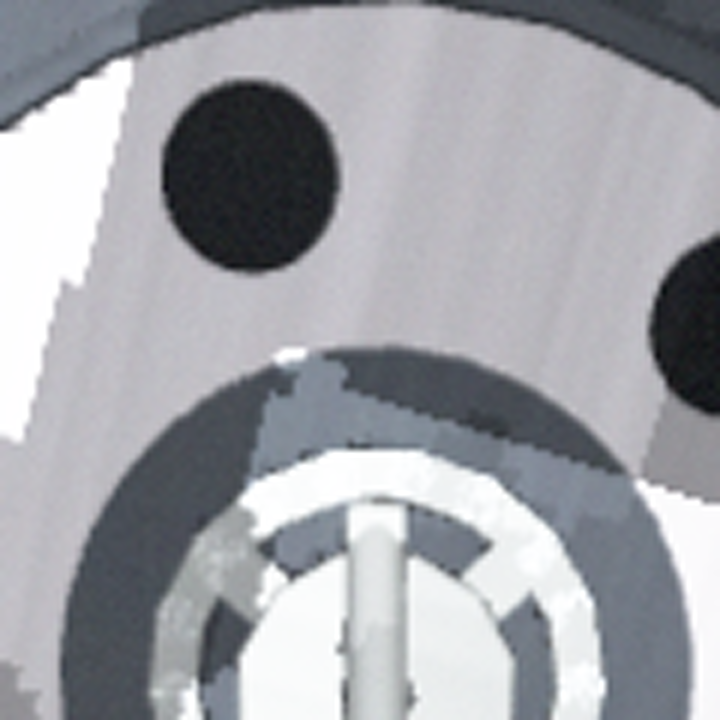

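Run:
```python
from h import *
T=np.load('T13.npy');c=cam('wrist',T)
f=lambda x,y,z:onz(c,x/6+260,y/6+20,z)
tl=lambda P:T[:3,:3].T@(P-T[:3,3])
def fit(pts,z):
    P=np.array([tl(f(*p,z)) for p in pts]);m=P.mean(0)
    r=least_squares(lambda q:np.hypot(P[:,1]-q[0],P[:,2]-q[1])-q[2],[m[1]-15,m[2],20]);return r.x.round(2),r.fun.round(1)
for z in (95.5,94,92):
  print('ring',fit([(150,690),(160,625),(190,555),(245,495),(310,460),(377,449),(440,455),(500,485),(550,530),(590,600),(606,670)],z),tl(f(377,498,z)).round(2))
w=(c[0],c[1],c[2],c[3],np.array(imaging.get_calibration('wrist')['mount']))
def atx(u,v,x):
    p,d=ray(w,u,v);return (p+d*(x-p[0])/d[0]).round(2)
print([atx(377/6+260,v/6+20,-21) for v in (503,545)])
```

```text
ring (array([62.14, -0.15, 20.02]), array([ 0.2, -0.1, -0.1, -0.1,  0. ,  0. ,  0.2, -0. , -0.1, -0.1,  0.1])) [ 5.63 78.17 -0.32]
ring (array([62.02, -0.14, 20.18]), array([ 0.2, -0.1, -0.1, -0.1,  0. ,  0. ,  0.2, -0. , -0.1, -0.1,  0.1])) [ 7.13 78.18 -0.31]
ring (array([61.86, -0.14, 20.4 ]), array([ 0.2, -0.1, -0.1, -0.1,  0. ,  0. ,  0.2, -0. , -0.1, -0.1,  0.1])) [ 9.13 78.2  -0.31]
[array([-21.  ,  77.64,  -0.38]), array([-21.  ,  74.67,  -0.37])]
```

Request:
arm_command --plan '[{"tx": 0.1,"ty": -0.03,"tz": 0,"wx": 0,"wy": 0,"wz": 0,"jaw": -1},{"tx": 0.1,"ty": 0,"tz": 0,"wx": 0,"wy": 0,"wz": 0,"jaw": -1},{"tx": 0.1,"ty": 0,"tz": 0,"wx": 0,"wy": 0,"wz": 0,"jaw": -1},{"tx": 0.1,"ty": 0,"tz": 0,"wx": 0,"wy": 0,"wz": 0,"jaw": -1},{"tx": 0,"ty": 0,"tz": 0,"wx": 0,"wy": 0,"wz": 0,"jaw": -1},{"tx": 0,"ty": 0,"tz": 0,"wx": 0,"wy": 0,"wz": 0,"jaw": -1}]'

```text
time: 14.1
tool_pos: [664.2, 61.3, 97.0]
tcp_rot: [2.514, 1.571, -1.915]
contact_force: [-0.1, 0.0, -0.8]
grip_width: 13.6
```

Request:
arm_command --plan '[{"tx": 0.1,"ty": 0,"tz": 0,"wx": 0,"wy": 0,"wz": 0,"jaw": -1},{"tx": 0.1,"ty": 0,"tz": 0,"wx": 0,"wy": 0,"wz": 0,"jaw": -1},{"tx": 0,"ty": 0,"tz": 0,"wx": 0,"wy": 0,"wz": 0,"jaw": -1}]'

```text
time: 14.4
tool_pos: [664.1, 61.3, 94.8]
tcp_rot: [1.52, 1.57, -2.908]
contact_force: [-1.3, -0.1, 0.7]
grip_width: 13.8
```

Request:
arm_command --plan '[{"tx": 0.1,"ty": 0,"tz": 0,"wx": 0,"wy": 0,"wz": 0,"jaw": -1},{"tx": 0,"ty": 0,"tz": 0,"wx": 0,"wy": 0,"wz": 0,"jaw": -1},{"tx": 0,"ty": 0,"tz": 0,"wx": 0,"wy": 0,"wz": 0,"jaw": -1}]'

```text
time: 14.7
tool_pos: [664.2, 61.3, 94.0]
tcp_rot: [2.387, 1.571, -2.041]
contact_force: [0.1, -0.8, -0.9]
grip_width: 13.6
```

Request:
arm_command --plan '[{"tx": 0.1,"ty": 0,"tz": 0,"wx": 0,"wy": 0,"wz": 0,"jaw": -1},{"tx": 0,"ty": 0,"tz": 0,"wx": 0,"wy": 0,"wz": 0,"jaw": -1},{"tx": 0,"ty": 0,"tz": 0,"wx": 0,"wy": 0,"wz": 0,"jaw": -1}]'

```text
time: 15.0
tool_pos: [664.3, 61.3, 93.1]
tcp_rot: [-2.302, 1.571, -0.447]
contact_force: [0.2, -0.4, -0.6]
grip_width: 13.9
```

```bash
python3 look.py 14 260 20 380 140 6
```

```text
[664.27681241  61.32771685  93.08565656] -2.8574018815715623 [ 0.18 -0.43 -0.55] 13.902927753493833 15.0
```

View pics/w14c.png

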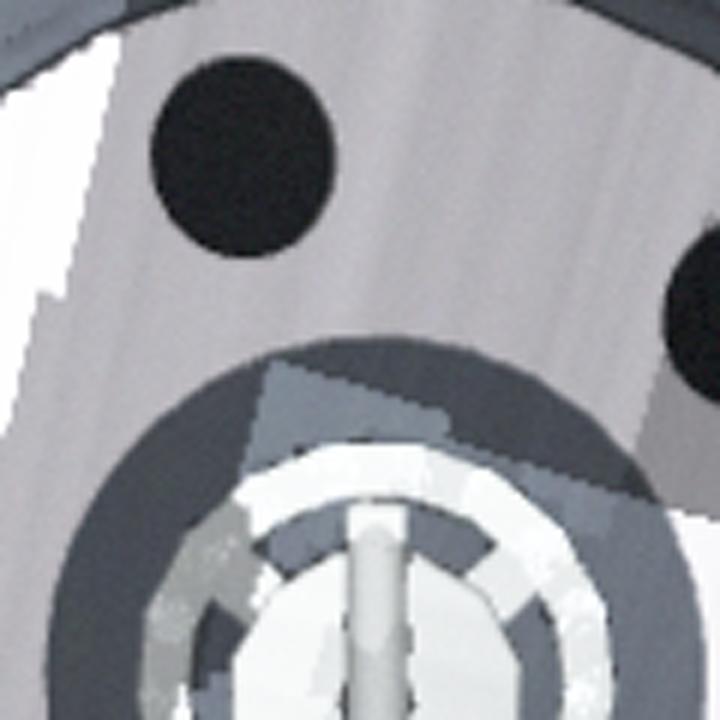

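View pics/s14c.png

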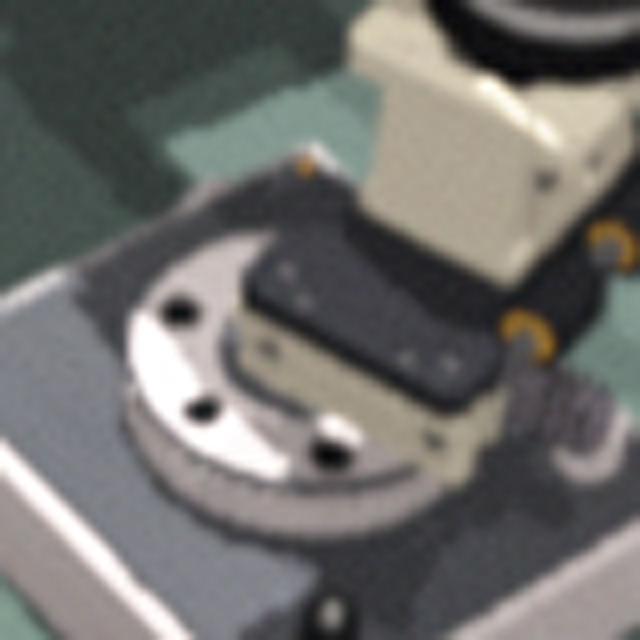

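Run:
```python
from h import *
t=cam('top');s=cam('scene')
print('white',tri([(t,277.5,139.3),(s,310+565/6,190+283/6)]))
print('black',tri([(t,316.3,136.8),(s,310+369/6,190+430/6)]))
T=toolT()
for k in (-95,95): print(T[:3,3]+T[:3,2]*k)
# plate lower end from s14c: corner (465,480)/8
for p in [(465,480),(240,365)]:
    pp,d=ray(s,330+p[0]/8,185+p[1]/8);n=T[:3,2]
    for k in (-95,95,-80,-60):
        kk=n@(T[:3,3]+n*k-pp)/(n@d);X=pp+d*kk;print(k,X.round(0),(T[:3,:3].T@(X-T[:3,3])).round(0))
```

```text
white (array([672.03878716, 107.40575204,  85.37619603]), [array([-0.3, -0.3]), array([-0.5,  0.1])])
black (array([681.99405144,  -8.5448841 ,  80.4360933 ]), [array([-0.4, -0.3]), array([-0.6,  0.1])])
[690.95224371 -29.84713736  93.11061321]
[637.67089945 152.52911411  93.07522796]
-95 [734. -17. 197.] [-103.  -44.  -95.]
95 [597. 141. -37.] [131.  42.  95.]
-80 [723.  -5. 178.] [-85. -38. -80.]
-60 [708.  12. 153.] [-60. -28. -60.]
-95 [664. -38. 192.] [-99.  28. -95.]
95 [504. 114. -43.] [136. 139.  95.]
-80 [651. -26. 174.] [-81.  37. -80.]
-60 [634. -10. 149.] [-56.  49. -60.]
```

Request:
arm_command --plan '[{"tx": 0.1,"ty": 0,"tz": 0,"wx": 0,"wy": 0,"wz": 0,"jaw": -1},{"tx": 0,"ty": 0,"tz": 0,"wx": 0,"wy": 0,"wz": 0,"jaw": -1},{"tx": 0,"ty": 0,"tz": 0,"wx": 0,"wy": 0,"wz": 0,"jaw": -1}]'

```text
time: 15.4
tool_pos: [664.5, 61.3, 92.4]
tcp_rot: [-1.948, 1.57, -0.093]
contact_force: [0.3, 0.8, 2.3]
grip_width: 13.7
```

Request:
arm_command --plan '[{"tx": 0.1,"ty": 0,"tz": 0,"wx": 0,"wy": 0,"wz": 0,"jaw": -1},{"tx": 0,"ty": 0,"tz": 0,"wx": 0,"wy": 0,"wz": 0,"jaw": -1},{"tx": 0,"ty": 0,"tz": 0,"wx": 0,"wy": 0,"wz": 0,"jaw": -1}]'

```text
time: 15.7
tool_pos: [664.7, 61.4, 91.5]
tcp_rot: [-1.883, 1.569, -0.028]
contact_force: [1.6, 0.8, 5.8]
grip_width: 13.8
```

Request:
arm_command --plan '[{"tx": 0.1,"ty": 0,"tz": 0,"wx": 0,"wy": 0,"wz": 0,"jaw": -1},{"tx": 0,"ty": 0,"tz": 0,"wx": 0,"wy": 0,"wz": 0,"jaw": -1},{"tx": 0,"ty": 0,"tz": 0,"wx": 0,"wy": 0,"wz": 0,"jaw": -1}]'

```text
time: 16.0
tool_pos: [665.0, 61.4, 90.6]
tcp_rot: [-1.832, 1.569, 0.023]
contact_force: [3.1, 0.9, 4.4]
grip_width: 13.8
```

```bash
python3 look.py 15 260 20 380 140 6; python3 -c "
from h import *
o=readout.get_obs();print(toolT(o).round(4),o['contact_force'],o['moment'])"
```

```text
[665.03312124  61.40853027  90.57202582] -2.8573858807364343 [3.14 0.86 4.41] 13.79688739177343 16.0
[[ 2.200000e-03 -9.599000e-01 -2.804000e-01  6.650511e+02]
 [ 1.000000e-04 -2.804000e-01  9.599000e-01  6.143600e+01]
 [-1.000000e+00 -2.100000e-03 -6.000000e-04  9.058620e+01]
 [ 0.000000e+00  0.000000e+00  0.000000e+00  1.000000e+00]] [2.67161671 0.74972968 4.42138578] [ 0.19034093 -0.32748641  0.03518734]
```

View pics/w15c.png

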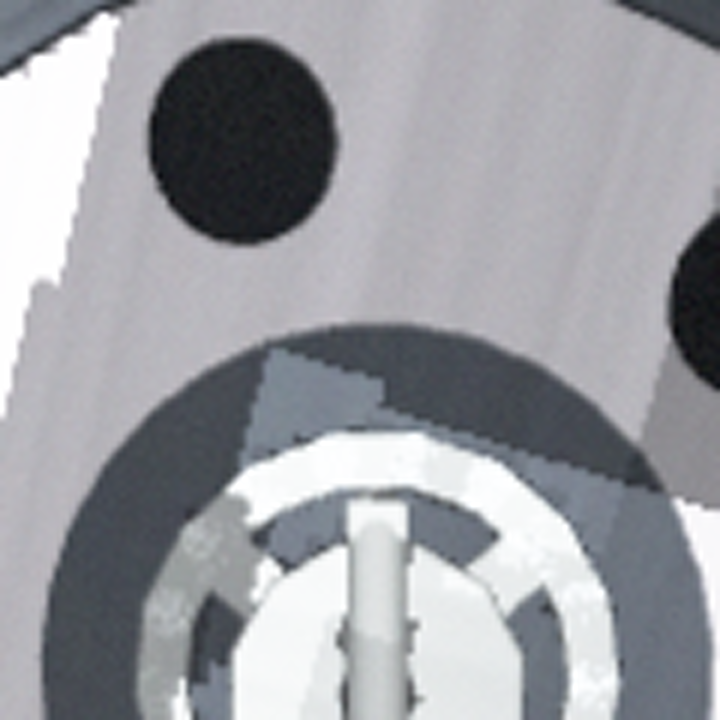

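Request:
arm_command --plan '[{"tx": -0.07,"ty": 0,"tz": 0,"wx": 0,"wy": 0,"wz": 0,"jaw": -1},{"tx": 0,"ty": 0,"tz": 0,"wx": 0,"wy": 0,"wz": 0,"jaw": -1},{"tx": 0,"ty": 0,"tz": 0,"wx": 0,"wy": 0,"wz": 0,"jaw": -1}]'

```text
time: 16.4
tool_pos: [664.4, 61.3, 90.7]
tcp_rot: [-2.031, 1.57, -0.176]
contact_force: [2.6, 1.5, 4.4]
grip_width: 13.7
```

Request:
arm_command --plan '[{"tx": 0,"ty": 0.1,"tz": 0,"wx": 0,"wy": 0,"wz": 0,"jaw": -1},{"tx": 0,"ty": 0,"tz": 0,"wx": 0,"wy": 0,"wz": 0,"jaw": -1},{"tx": 0,"ty": 0,"tz": 0,"wx": 0,"wy": 0,"wz": 0,"jaw": -1}]'

```text
time: 16.7
tool_pos: [663.7, 61.1, 90.9]
tcp_rot: [-1.803, 1.57, 0.052]
contact_force: [4.8, 1.7, 4.0]
grip_width: 13.7
```

Request:
arm_command --plan '[{"tx": 0,"ty": 0.1,"tz": 0,"wx": 0,"wy": 0,"wz": 0,"jaw": -1},{"tx": 0,"ty": 0,"tz": 0,"wx": 0,"wy": 0,"wz": 0,"jaw": -1},{"tx": 0,"ty": 0,"tz": 0,"wx": 0,"wy": 0,"wz": 0,"jaw": -1}]'

```text
time: 17.0
tool_pos: [663.5, 61.0, 91.3]
tcp_rot: [-1.742, 1.568, 0.113]
contact_force: [7.2, 2.1, 3.5]
grip_width: 14.0
```

Request:
arm_command --plan '[{"tx": 0,"ty": 0.1,"tz": 0,"wx": 0,"wy": 0,"wz": 0,"jaw": -1},{"tx": 0,"ty": 0,"tz": 0,"wx": 0,"wy": 0,"wz": 0,"jaw": -1},{"tx": 0,"ty": 0,"tz": 0,"wx": 0,"wy": 0,"wz": 0,"jaw": -1}]'

```text
time: 17.3
tool_pos: [663.1, 60.8, 91.5]
tcp_rot: [-1.748, 1.566, 0.107]
contact_force: [7.6, 2.4, 4.2]
grip_width: 13.8
```

```bash
python3 look.py 16 260 20 380 140 6
```

```text
[663.05881358  60.83235498  91.50819896] -2.857425038877451 [7.63 2.43 4.17] 13.759034148340454 17.3
```

View pics/w16c.png

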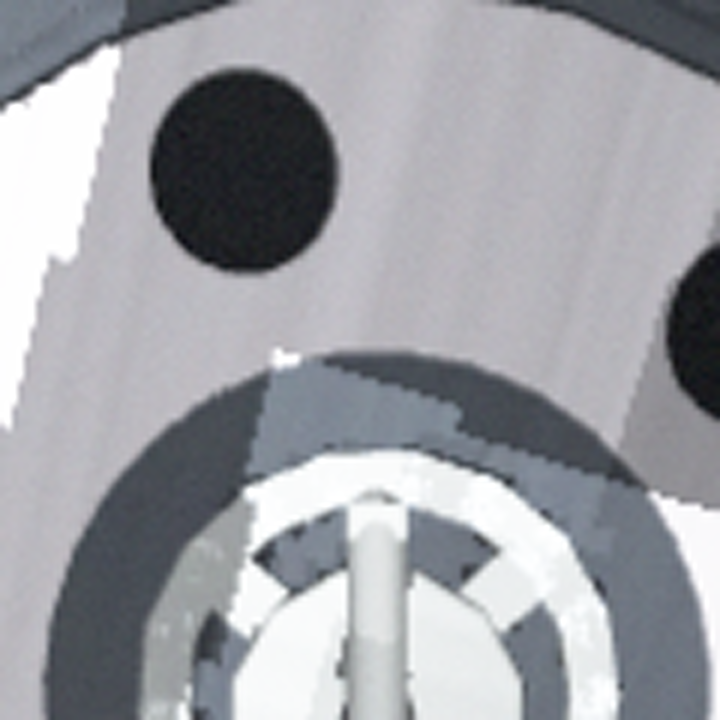

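Request:
arm_command --plan '[{"tx": 0,"ty": 0.1,"tz": 0,"wx": 0,"wy": 0,"wz": 0,"jaw": -1},{"tx": 0,"ty": 0.1,"tz": 0,"wx": 0,"wy": 0,"wz": 0,"jaw": -1},{"tx": 0,"ty": 0,"tz": 0,"wx": 0,"wy": 0,"wz": 0,"jaw": -1}]'

```text
time: 17.7
tool_pos: [662.0, 60.5, 91.9]
tcp_rot: [-1.731, 1.564, 0.124]
contact_force: [9.5, 3.4, 4.0]
grip_width: 13.9
```

Request:
arm_command --plan '[{"tx": 0,"ty": 0.1,"tz": 0,"wx": 0,"wy": 0,"wz": 0,"jaw": -1},{"tx": 0,"ty": 0.1,"tz": 0,"wx": 0,"wy": 0,"wz": 0,"jaw": -1},{"tx": 0,"ty": 0,"tz": 0,"wx": 0,"wy": 0,"wz": 0,"jaw": -1}]'

```text
time: 18.0
tool_pos: [660.9, 59.9, 92.3]
tcp_rot: [-1.755, 1.562, 0.1]
contact_force: [12.0, 3.5, 5.0]
grip_width: 13.8
```

```bash
python3 look.py 17 260 20 380 140 6
```

```text
[660.94681801  59.92979799  92.2805385 ] -2.85743534736174 [11.96  3.52  4.96] 13.81905326663833 18.0
```

View pics/w17c.png

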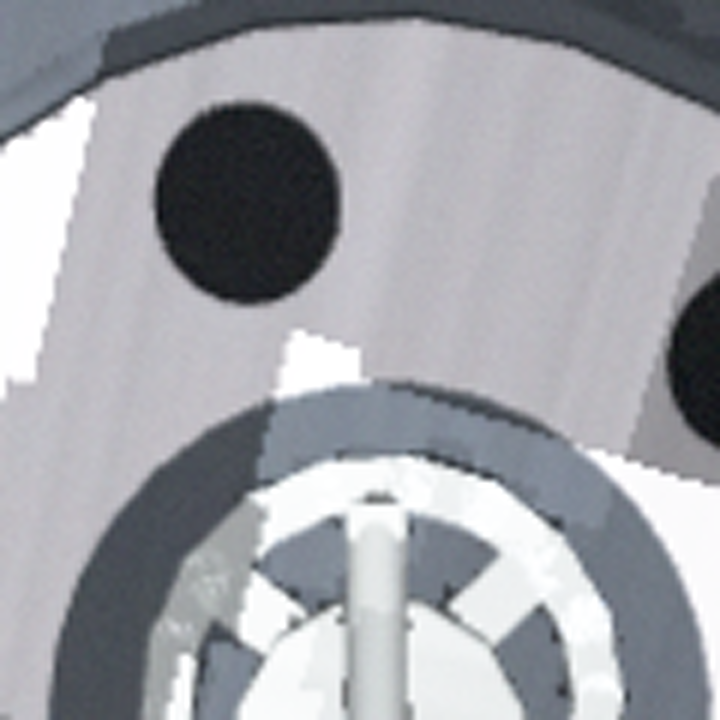

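Request:
arm_command --plan '[{"tx": 0,"ty": 0.1,"tz": 0,"wx": 0,"wy": 0,"wz": 0,"jaw": -1},{"tx": 0,"ty": 0.1,"tz": 0,"wx": 0,"wy": 0,"wz": 0,"jaw": -1},{"tx": 0,"ty": 0,"tz": 0,"wx": 0,"wy": 0,"wz": 0,"jaw": -1}]'

```text
time: 18.4
tool_pos: [659.3, 59.6, 92.4]
tcp_rot: [-1.714, 1.561, 0.141]
contact_force: [12.5, 4.4, 3.7]
grip_width: 14.0
```

Request:
arm_command --plan '[{"tx": 0,"ty": 0.1,"tz": 0,"wx": 0,"wy": 0,"wz": 0,"jaw": -1},{"tx": 0,"ty": 0.05,"tz": 0,"wx": 0,"wy": 0,"wz": 0,"jaw": -1},{"tx": 0,"ty": 0,"tz": 0,"wx": 0,"wy": 0,"wz": 0,"jaw": -1}]'

```text
time: 18.7
tool_pos: [655.4, 58.5, 91.4]
tcp_rot: [-1.873, 1.568, -0.017]
contact_force: [0.8, 0.9, 2.5]
grip_width: 13.5
```

```bash
python3 look.py 18 260 20 380 140 6
```

```text
[655.38035932  58.47529809  91.35383779] -2.857248385190215 [0.82 0.87 2.47] 13.5441725642193 18.7
```

View pics/w18c.png

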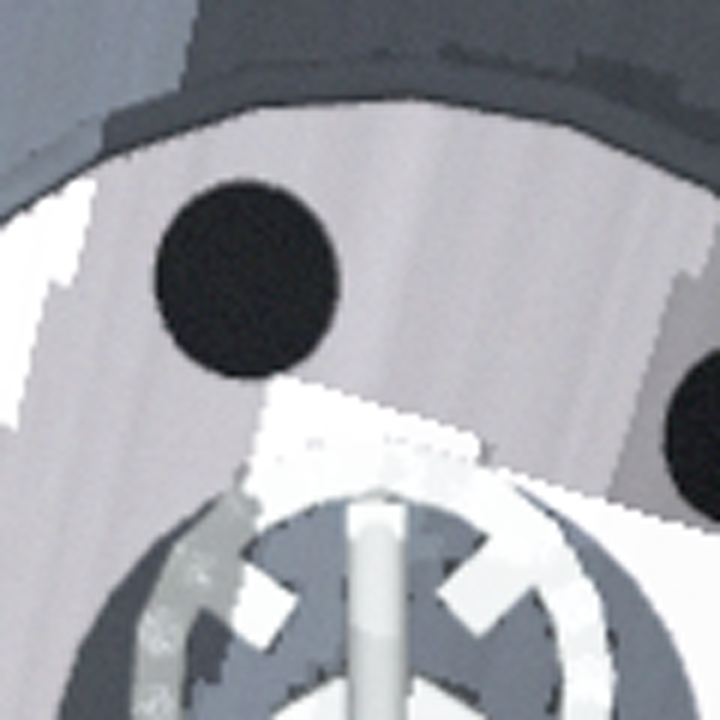

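Request:
arm_command --plan '[{"tx": 0,"ty": 0.15,"tz": 0,"wx": 0,"wy": 0,"wz": 0,"jaw": -1},{"tx": 0,"ty": 0.15,"tz": 0,"wx": 0,"wy": 0,"wz": 0,"jaw": -1},{"tx": 0,"ty": 0.15,"tz": 0,"wx": 0,"wy": 0,"wz": 0,"jaw": -1},{"tx": 0,"ty": 0.15,"tz": 0,"wx": 0,"wy": 0,"wz": 0,"jaw": -1},{"tx": 0,"ty": 0,"tz": 0,"wx": 0,"wy": 0,"wz": 0,"jaw": -1}]'

```text
time: 19.3
tool_pos: [647.6, 56.6, 90.5]
tcp_rot: [1.451, 1.569, -2.977]
contact_force: [0.7, 0.6, 4.0]
grip_width: 13.7
```

Request:
arm_command --plan '[{"tx": 0,"ty": 0.15,"tz": 0,"wx": 0,"wy": 0,"wz": 0,"jaw": -1},{"tx": 0,"ty": 0.15,"tz": 0,"wx": 0,"wy": 0,"wz": 0,"jaw": -1},{"tx": 0,"ty": 0.15,"tz": 0,"wx": 0,"wy": 0,"wz": 0,"jaw": -1},{"tx": 0,"ty": 0.15,"tz": 0,"wx": 0,"wy": 0,"wz": 0,"jaw": -1},{"tx": 0,"ty": 0.15,"tz": 0,"wx": 0,"wy": 0,"wz": 0,"jaw": -1},{"tx": 0,"ty": 0,"tz": 0,"wx": 0,"wy": 0,"wz": 0,"jaw": -1}]'

```text
time: 19.9
tool_pos: [640.5, 54.4, 90.5]
tcp_rot: [1.489, 1.57, -2.939]
contact_force: [1.0, 0.6, 4.3]
grip_width: 13.7
```

```bash
python3 look.py 19 260 60 380 180 6
```

```text
[640.54026565  54.44149944  90.51822371] -2.8574142335241657 [0.95 0.59 4.3 ] 13.67284339034298 19.9
```

View pics/w19c.png

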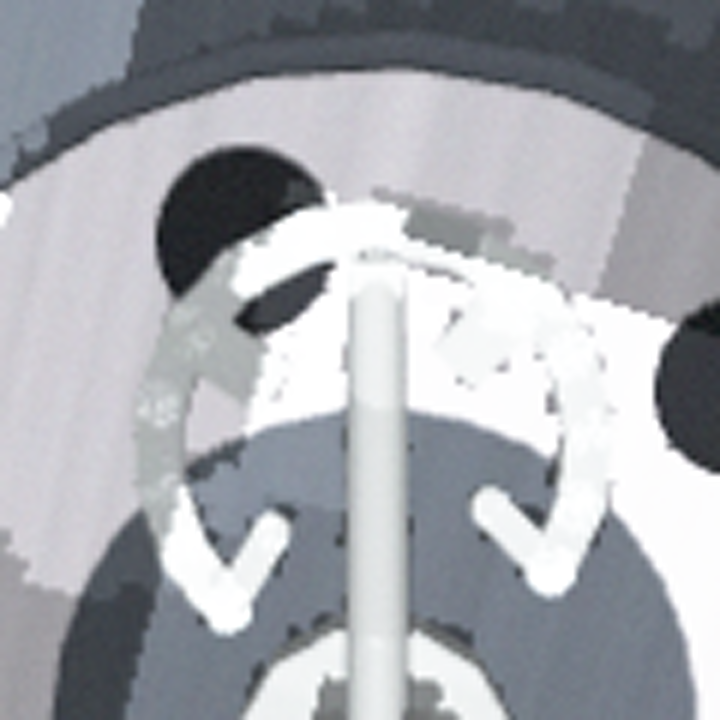

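Run:
```python
from h import *
c=cam('wrist',np.load('T19.npy'))
P=np.array([onz(c,x/6+260,y/6+60,94) for x,y in [(137,450),(137,390),(160,330),(200,280),(260,230),(345,202),(607,400),(607,490),(580,320)]])
m=P.mean(0);r=least_squares(lambda q:np.hypot(P[:,0]-q[0],P[:,1]-q[1])-q[2],[m[0],m[1],20]);print(r.x,r.fun.round(1),np.hypot(*(r.x[:2]-[603.95,43.4])))
```

```text
[580.66323868  36.26585294  20.01049265] [-0.2  0.3  0.1 -0.2 -0.   0.  -0.1 -0.   0.1] 24.35506738141681
```

Request:
arm_command --plan '[{"tx": 0,"ty": 0.15,"tz": 0,"wx": 0,"wy": 0,"wz": 0,"jaw": -1},{"tx": 0,"ty": 0.15,"tz": 0,"wx": 0,"wy": 0,"wz": 0,"jaw": -1},{"tx": 0,"ty": 0,"tz": 0,"wx": 0,"wy": 0,"wz": 0,"jaw": -1},{"tx": 0,"ty": 0,"tz": 0,"wx": 0,"wy": 0,"wz": 0,"jaw": -1},{"tx": -0.05,"ty": -0.2,"tz": 0,"wx": 0,"wy": 0,"wz": 0,"jaw": -1},{"tx": 0,"ty": 0,"tz": 0,"wx": 0,"wy": 0,"wz": 0,"jaw": -1},{"tx": -0.2,"ty": -0.1,"tz": 0,"wx": 0,"wy": 0,"wz": 0,"jaw": -1},{"tx": -0.3,"ty": 0,"tz": 0,"wx": 0,"wy": 0,"wz": 0,"jaw": -1},{"tx": -0.5,"ty": 0,"tz": 0,"wx": 0,"wy": 0,"wz": 0,"jaw": -1},{"tx": -1.5,"ty": 0,"tz": 0,"wx": 0,"wy": 0,"wz": 0,"jaw": -1},{"tx": -2.5,"ty": 0,"tz": 0,"wx": 0,"wy": 0,"wz": 0,"jaw": -1},{"tx": 0,"ty": 0,"tz": 0,"wx": 0,"wy": 0,"wz": 0,"jaw": -1},{"tx": 0,"ty": 0,"tz": 0,"wx": 0,"wy": 0,"wz": 0,"jaw": -1}]'

```text
time: 21.3
tool_pos: [641.4, 54.6, 141.5]
tcp_rot: [-1.927, 1.57, -0.072]
contact_force: [-0.4, -0.1, -0.2]
grip_width: 13.7
```

```bash
python3 look.py 20 250 40 390 160 5
```

```text
[641.35357284  54.60819281 141.49388258] -2.857382104822917 [-0.36 -0.09 -0.25] 13.68540372074378 21.3
```

View pics/w20.png

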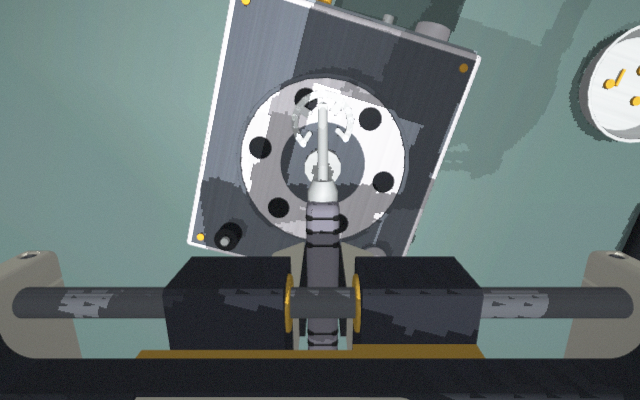

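View pics/w20c.png

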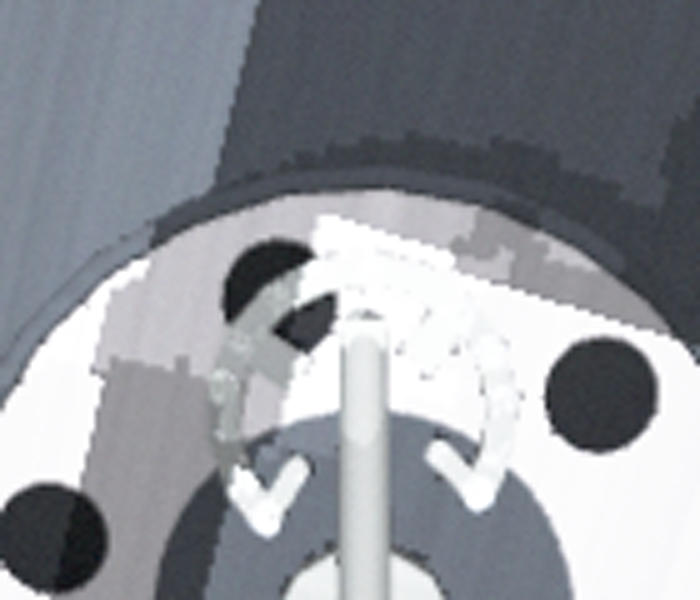

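Run:
```python
from h import *
print(delta([455.1,-287.7,145],np.load('T9.npy')[:3,:3]))
c=cam('wrist',np.load('T20.npy'))
P=np.array([onz(c,x/5+250,y/5+40,94) for x,y in [(212,400),(225,350),(300,272),(245,310),(350,250),(515,400),(500,345)]])
m=P.mean(0);r=least_squares(lambda q:np.hypot(P[:,0]-q[0],P[:,1]-q[1])-20.1,[m[0],m[1]]);print(r.x,r.fun.round(1),np.hypot(*(r.x[:2]-[603.95,43.4])))
```

```text
('shift cm', array([ -0.461,  27.397, -27.664]), 'rot', array([-3.0742e+00,  2.9000e-03,  1.1000e-03]))
[578.56551433  35.93948959] [-0.4 -0.4 -0.3  0.1  0.7 -0.5 -0.4] 26.45810515033325
```

Request:
arm_command --plan '[{"tx": -0.05,"ty": 2.74,"tz": -2.77,"wx": 0,"wy": 0,"wz": 0,"jaw": -1},{"tx": -0.05,"ty": 2.74,"tz": -2.77,"wx": 0,"wy": 0,"wz": 0,"jaw": -1},{"tx": -0.05,"ty": 2.74,"tz": -2.77,"wx": 0,"wy": 0,"wz": 0,"jaw": -1},{"tx": -0.05,"ty": 2.74,"tz": -2.77,"wx": 0,"wy": 0,"wz": 0,"jaw": -1},{"tx": -0.05,"ty": 2.74,"tz": -2.77,"wx": 0,"wy": 0,"wz": 0,"jaw": -1},{"tx": -0.05,"ty": 2.74,"tz": -2.77,"wx": 0,"wy": 0,"wz": 0,"jaw": -1},{"tx": -0.05,"ty": 2.74,"tz": -2.77,"wx": 0,"wy": 0,"wz": 0,"jaw": -1},{"tx": -0.05,"ty": 2.74,"tz": -2.77,"wx": 0,"wy": 0,"wz": 0,"jaw": -1},{"tx": -0.05,"ty": 2.74,"tz": -2.77,"wx": 0,"wy": 0,"wz": 0,"jaw": -1},{"tx": 0,"ty": 2.74,"tz": -2.73,"wx": 0,"wy": 0,"wz": 0,"jaw": -1},{"tx": 0,"ty": 0,"tz": 0,"wx": 0.146,"wy": 0,"wz": 0,"jaw": -1},{"tx": 0,"ty": 0,"tz": 0,"wx": 0.146,"wy": 0,"wz": 0,"jaw": -1},{"tx": 0,"ty": 0,"tz": 0,"wx": 0.146,"wy": 0,"wz": 0,"jaw": -1},{"tx": 0,"ty": 0,"tz": 0,"wx": 0.146,"wy": 0,"wz": 0,"jaw": -1},{"tx": 0,"ty": 0,"tz": 0,"wx": 0.146,"wy": 0,"wz": 0,"jaw": -1},{"tx": 0,"ty": 0,"tz": 0,"wx": 0.146,"wy": 0,"wz": 0,"jaw": -1},{"tx": 0,"ty": 0,"tz": 0,"wx": 0.146,"wy": 0,"wz": 0,"jaw": -1},{"tx": 0,"ty": 0,"tz": 0,"wx": 0.146,"wy": 0,"wz": 0,"jaw": -1},{"tx": 0,"ty": 0,"tz": 0,"wx": 0.146,"wy": 0,"wz": 0,"jaw": -1},{"tx": 0,"ty": 0,"tz": 0,"wx": 0.146,"wy": 0,"wz": 0,"jaw": -1}]'

```text
time: 23.4
tool_pos: [455.2, -287.3, 144.5]
tcp_rot: [2.065, 1.569, 2.454]
contact_force: [0.5, -0.3, -0.9]
grip_width: 13.7
```

Request:
arm_command --plan '[{"tx": 0,"ty": 0,"tz": 0,"wx": 0.146,"wy": 0,"wz": 0,"jaw": -1},{"tx": 0,"ty": 0,"tz": 0,"wx": 0.146,"wy": 0,"wz": 0,"jaw": -1},{"tx": 0,"ty": 0,"tz": 0,"wx": 0.146,"wy": 0,"wz": 0,"jaw": -1},{"tx": 0,"ty": 0,"tz": 0,"wx": 0.146,"wy": 0,"wz": 0,"jaw": -1},{"tx": 0,"ty": 0,"tz": 0,"wx": 0.146,"wy": 0,"wz": 0,"jaw": -1},{"tx": 0,"ty": 0,"tz": 0,"wx": 0.146,"wy": 0,"wz": 0,"jaw": -1},{"tx": 0,"ty": 0,"tz": 0,"wx": 0.146,"wy": 0,"wz": 0,"jaw": -1},{"tx": 0,"ty": 0,"tz": 0,"wx": 0.146,"wy": 0,"wz": 0,"jaw": -1},{"tx": 0,"ty": 0,"tz": 0,"wx": 0.146,"wy": 0,"wz": 0,"jaw": -1},{"tx": 0,"ty": 0,"tz": 0,"wx": 0.146,"wy": 0,"wz": 0,"jaw": -1},{"tx": 0,"ty": 0,"tz": 0,"wx": 0.146,"wy": 0,"wz": 0,"jaw": -1},{"tx": 0,"ty": 0,"tz": 0,"wx": 0.143,"wy": 0,"wz": 0,"jaw": -1},{"tx": 0,"ty": 0,"tz": 0,"wx": 0,"wy": 0,"wz": 0,"jaw": -1},{"tx": 0,"ty": 0,"tz": 0,"wx": 0,"wy": 0,"wz": 0,"jaw": -1},{"tx": 0,"ty": 0,"tz": 0,"wx": 0,"wy": 0,"wz": 0,"jaw": -1}]'

```text
time: 24.9
tool_pos: [455.5, -287.6, 145.3]
tcp_rot: [-2.387, 1.57, 2.545]
contact_force: [-0.1, -0.5, -1.2]
grip_width: 13.6
```

```bash
python3 look.py 21 250 80 390 260 3;  python3 - <<'E'
from h import *
print(delta([455.1,-287.7,17.1],np.load('T9.npy')[:3,:3]))
crop(cv2.imread('pics/s21.png'),170,190,270,290,6,'s21d')
E
```

```text
[ 455.51897386 -287.5813725   145.32086366] 0.21962000584072214 [-0.12 -0.45 -1.25] 13.619082237697361 24.9
('shift cm', array([ 1.2844e+01, -5.3000e-02, -9.0000e-03]), 'rot', array([ 0.0017, -0.0004,  0.0003]))
```

View pics/w21.png

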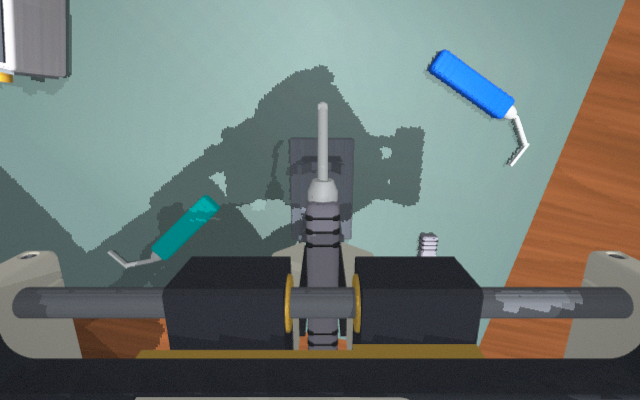

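View pics/s21d.png

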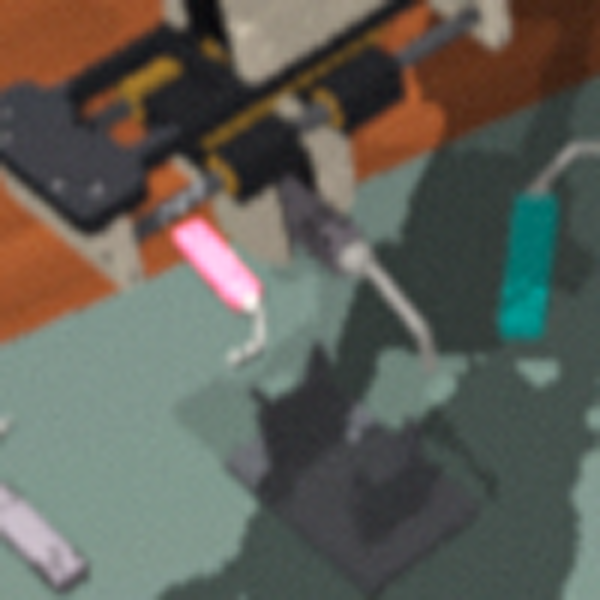

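Pose matches the pick-up pose. Lower into the rest.

Request:
arm_command --plan '[{"tx": 3.5,"ty": -0.05,"tz": 0,"wx": 0,"wy": 0,"wz": 0,"jaw": -1},{"tx": 3.5,"ty": 0,"tz": 0,"wx": 0,"wy": 0,"wz": 0,"jaw": -1},{"tx": 2.5,"ty": 0,"tz": 0,"wx": 0,"wy": 0,"wz": 0,"jaw": -1},{"tx": 1.2,"ty": 0,"tz": 0,"wx": 0,"wy": 0,"wz": 0,"jaw": -1},{"tx": 0.8,"ty": 0,"tz": 0,"wx": 0,"wy": 0,"wz": 0,"jaw": -1},{"tx": 0.6,"ty": 0,"tz": 0,"wx": 0,"wy": 0,"wz": 0,"jaw": -1},{"tx": 0.4,"ty": 0,"tz": 0,"wx": 0,"wy": 0,"wz": 0,"jaw": -1},{"tx": 0,"ty": 0,"tz": 0,"wx": 0,"wy": 0,"wz": 0,"jaw": -1},{"tx": 0,"ty": 0,"tz": 0,"wx": 0,"wy": 0,"wz": 0,"jaw": -1},{"tx": 0,"ty": 0,"tz": 0,"wx": 0,"wy": 0,"wz": 0,"jaw": -1}]'

```text
time: 26.0
tool_pos: [455.6, -288.1, 21.3]
tcp_rot: [0.615, 1.57, -0.739]
contact_force: [-0.2, 0.1, -0.6]
grip_width: 13.7
```

Request:
arm_command --plan '[{"tx": 0.1,"ty": -0.05,"tz": -0.03,"wx": 0,"wy": 0,"wz": 0,"jaw": -1},{"tx": 0.1,"ty": 0,"tz": 0,"wx": 0,"wy": 0,"wz": 0,"jaw": -1},{"tx": 0.1,"ty": 0,"tz": 0,"wx": 0,"wy": 0,"wz": 0,"jaw": -1},{"tx": 0,"ty": 0,"tz": 0,"wx": 0,"wy": 0,"wz": 0,"jaw": -1},{"tx": 0,"ty": 0,"tz": 0,"wx": 0,"wy": 0,"wz": 0,"jaw": -1}]'

```text
time: 26.5
tool_pos: [454.6, -287.6, 17.7]
tcp_rot: [-1.966, 1.571, 2.963]
contact_force: [0.5, 0.2, -0.7]
grip_width: 14.1
```

Request:
arm_command --plan '[{"tx": 0.1,"ty": 0,"tz": 0,"wx": 0,"wy": 0,"wz": 0,"jaw": -1},{"tx": 0,"ty": 0,"tz": 0,"wx": 0,"wy": 0,"wz": 0,"jaw": -1},{"tx": 0,"ty": 0,"tz": 0,"wx": 0,"wy": 0,"wz": 0,"jaw": -1}]'

```text
time: 26.8
tool_pos: [454.8, -287.7, 17.3]
tcp_rot: [0.527, 1.57, -0.827]
contact_force: [-1.3, 1.7, 4.8]
grip_width: 13.9
```

Touching down (fz 4.8). Release gently.

Request:
arm_command --plan '[{"tx": 0,"ty": 0,"tz": 0,"wx": 0,"wy": 0,"wz": 0,"jaw": -0.6},{"tx": 0,"ty": 0,"tz": 0,"wx": 0,"wy": 0,"wz": 0,"jaw": -0.4},{"tx": 0,"ty": 0,"tz": 0,"wx": 0,"wy": 0,"wz": 0,"jaw": -0.2},{"tx": 0,"ty": 0,"tz": 0,"wx": 0,"wy": 0,"wz": 0,"jaw": -0.1},{"tx": 0,"ty": 0,"tz": 0,"wx": 0,"wy": 0,"wz": 0,"jaw": -0.1},{"tx": 0,"ty": 0,"tz": 0,"wx": 0,"wy": 0,"wz": 0,"jaw": -0.1}]'

```text
time: 27.4
tool_pos: [454.7, -287.7, 16.7]
tcp_rot: [-0.249, 1.571, -1.603]
contact_force: [0.5, 0.7, 0.6]
grip_width: 41.2
```

Request:
arm_command --plan '[{"tx": -0.5,"ty": 0,"tz": 0,"wx": 0,"wy": 0,"wz": 0,"jaw": -0.1},{"tx": -2,"ty": 0,"tz": 0,"wx": 0,"wy": 0,"wz": 0,"jaw": -0.1},{"tx": -3,"ty": 0,"tz": 0,"wx": 0,"wy": 0,"wz": 0,"jaw": -0.1},{"tx": -4,"ty": 0,"tz": 0,"wx": 0,"wy": 0,"wz": 0,"jaw": -0.1},{"tx": -3,"ty": 0,"tz": 0,"wx": 0,"wy": 0,"wz": 0,"jaw": -0.1},{"tx": 0,"ty": 0,"tz": 0,"wx": 0,"wy": 0,"wz": 0,"jaw": -0.1},{"tx": 0,"ty": 0,"tz": 0,"wx": 0,"wy": 0,"wz": 0,"jaw": -0.1},{"tx": 0,"ty": 0,"tz": 0,"wx": 0,"wy": 0,"wz": 0,"jaw": -0.1}]'

```text
time: 28.2
tool_pos: [454.1, -287.1, 140.7]
tcp_rot: [-2.474, 1.569, 2.455]
contact_force: [-0.4, -0.5, -0.3]
grip_width: 41.4
```

```bash
python3 look.py 22 280 90 370 270 3;  python3 - <<'E'
from h import *
crop(cv2.imread('pics/s22.png'),150,215,270,315,6,'s22d')
im=imaging.capture('top');cv2.imwrite('pics/t22.png',im)
E
```

```text
[ 454.06211793 -287.10851569  140.72316185] 0.21680703615145186 [-0.37 -0.54 -0.3 ] 41.37381625288575 28.2
```

View pics/w22.png

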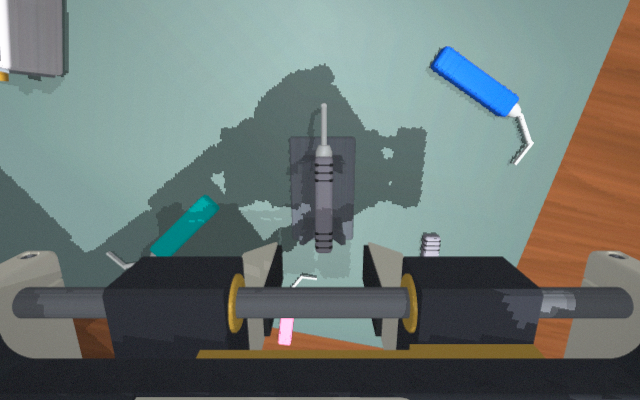

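View pics/s22d.png

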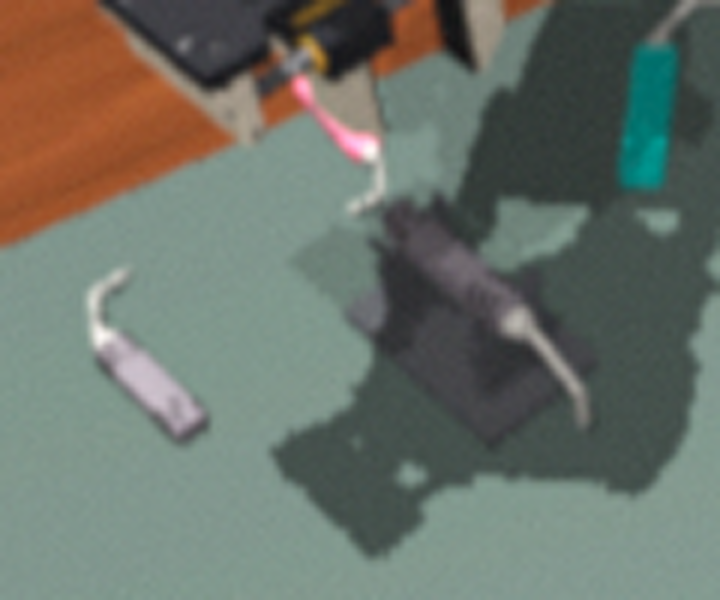

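View pics/s22c.png

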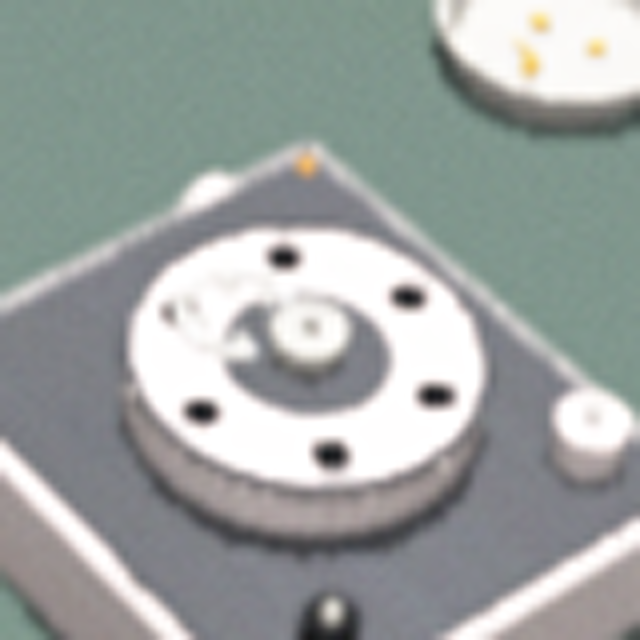

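View pics/t22.png

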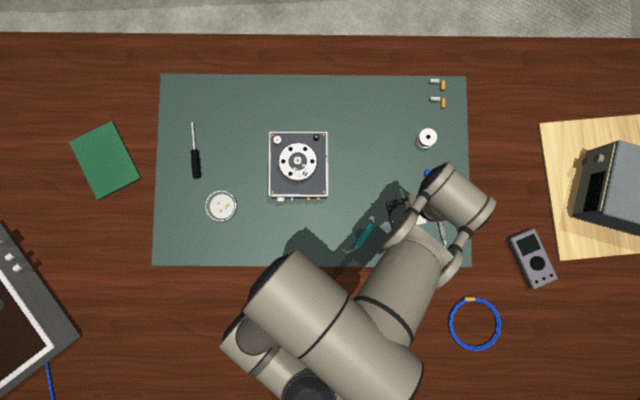

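```bash
python3 -c "
from h import *
c=cam('wrist',np.load('T22.npy'))
F=onz(c,323.7,157,62);R=onz(c,324,251,62);print((F+R)/2,np.arctan2(*(F-R)[[1,0]]))
print(bot.close_job())"
```

```text
[ 455.56237672 -288.4259633    62.        ] 0.2212356954912591
the job is handed in; nothing more can be done
None
```

The ring is out of its groove and lying on the pulley's face, the pick is back in its rest, and I handed the job in. The clock stood at about 28 s of the 58 s allowed.

**How it went**
- I took the larger grey pick from the rest, set the hook in the ring's window and pushed the ring out along its own -x.
- The highest wrist force I read was about 14 N, at the snap. Readings came only at the end of each move, so a brief peak in between could have been higher.
- I then slid the ring clear, lifted the hook off and laid the pick back in the notches.

**Last checks**
- **Ring:** it looks flat on the face in the scene picture. Its axis measured about 26 mm from the shaft's in the last wrist view (the window is 19 to 45 mm). I did not measure its height or tilt separately.
- **Pick:** its centre is about 1 mm from the rest's centre along the bench, within 0.01 rad of the rest's direction. In the scene picture its ends sit within about 1 pixel of where they were before. I judged the height from that and did not measure it.
- **Bystanders:** the screwdriver and reel look unmoved in the top picture.
- **Robot:** the gripper is clear, and the force reading is noise only.

**What disagreed**
- **Fingertips:** the first grasp closed on nothing. The pictures put the fingertips about 18 mm behind the reported TCP, not 22 mm ahead of it as stated. I went 37 mm lower, and the jaws then closed at 14 mm on the handle.
- **Hook height:** the scene camera put the hook's end several mm higher than the text's dimensions did, so I found the pulley's face by touch, at about 2 to 6 N.

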